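Load the reagent tray of a chemistry analyser

TASK

Load the analyser's round reagent tray: put each of the four white reagent bottles, upright, fully down into the holder cup of its cap's colour. Leave the two amber calibrator bottles standing where they are. Set the bottles down rather than dropping them, and do not tip any bottle over.

Things in the scene. Friction and masses are not known exactly. Their poses are not given: they have to be found in the camera images.
- reagent_blue_mid (a point): Reagent bottle: white plastic body (white shoulder visible round the cap) with a blue screw cap and a blue band round its paper label. Round body 42 mm diameter and 56 mm tall, sloping shoulder, cap 26 mm diameter; 82 mm tall in all, about 60 g, loose. Stands upright on the bench (z = 0); this point is on its axis 41 mm above its underside, z axis up.
- reagent_green_mid (a point): Reagent bottle: white plastic body (white shoulder visible round the cap) with a green screw cap and a green band round its paper label. Round body 42 mm diameter and 56 mm tall, sloping shoulder, cap 26 mm diameter; 82 mm tall in all, about 60 g, loose. Stands upright on the bench (z = 0); this point is on its axis 41 mm above its underside, z axis up.
- reagent_yellow_mid (a point): Reagent bottle: white plastic body (white shoulder visible round the cap) with a yellow screw cap and a yellow band round its paper label. Round body 42 mm diameter and 56 mm tall, sloping shoulder, cap 26 mm diameter; 82 mm tall in all, about 60 g, loose. Stands upright on the bench (z = 0); this point is on its axis 41 mm above its underside, z axis up.
- reagent_red_mid (a point): Reagent bottle: white plastic body (white shoulder visible round the cap) with a red screw cap and a red band round its paper label. Round body 42 mm diameter and 56 mm tall, sloping shoulder, cap 26 mm diameter; 82 mm tall in all, about 60 g, loose. Stands upright on the bench (z = 0); this point is on its axis 41 mm above its underside, z axis up.
- calib_blue_mid (a point): Calibrator bottle, a look-alike: same shape, size and blue cap and band as the blue reagent bottle, but its body and shoulder are dark amber-brown glass. It stays where it stands. Loose, upright on the bench; this point is on its axis 41 mm above its underside.
- calib_green_mid (a point): Calibrator bottle, a look-alike: same shape, size and green cap and band as the green reagent bottle, but its body and shoulder are dark amber-brown glass. It stays where it stands. Loose, upright on the bench; this point is on its axis 41 mm above its underside.
- cup_blue: Blue holder cup, fixed in the round tray. Slightly flared: 52 mm inside at the floor, 60 mm at the mouth, wall 3 mm, 22 mm tall. Origin: centre of its underside, 6 mm above the bench; inner floor 3 mm and rim 22 mm above the origin; z up. Tray: white, fixed, 300 mm across, rim 24 mm high; six bays 100 mm from its centre and 100 mm apart.
- cup_green: Green holder cup, fixed in the round tray. Slightly flared: 52 mm inside at the floor, 60 mm at the mouth, wall 3 mm, 22 mm tall. Origin: centre of its underside, 6 mm above the bench; inner floor 3 mm and rim 22 mm above the origin; z up. The tray has a lifting knob at its centre, 48 mm wide, top 58 mm above the bench.
- cup_yellow: Yellow holder cup, fixed in the round tray. Slightly flared: 52 mm inside at the floor, 60 mm at the mouth, wall 3 mm, 22 mm tall. Origin: centre of its underside, 6 mm above the bench; inner floor 3 mm and rim 22 mm above the origin; z up. Two of the six tray bays have no cup: a flat grey plug closes them.
- cup_red: Red holder cup, fixed in the round tray. Slightly flared: 52 mm inside at the floor, 60 mm at the mouth, wall 3 mm, 22 mm tall. Origin: centre of its underside, 6 mm above the bench; inner floor 3 mm and rim 22 mm above the origin; z up. Apart from the bottles, all that lies loose among them is under 18 mm high.
There are look-alikes about, which are no part of the job. Leave any purple look-alike of the part that bears reagent_red_mid alone.

How it is judged:
At the end, for the whole second after the job is handed in: Each white reagent bottle stands upright (within 0.15 rad) and at rest on the floor of the cup of its own colour, its axis within 13 mm of the cup's centre; both amber bottles stand upright at rest within 25 mm of where they started (horizontal distance between reagent_blue_mid and cup_blue below 0.013 m and z of reagent_blue_mid in the frame of cup_blue between 0.038 and 0.05 m and angle between each of reagent_blue_mid, reagent_green_mid, reagent_yellow_mid, reagent_red_mid, calib_blue_mid, calib_green_mid's own z axis and vertical below 0.15 rad and linear speed of each of reagent_blue, reagent_green, reagent_yellow, reagent_red, calib_blue, calib_green below 0.02 m/s and horizontal distance between reagent_green_mid and cup_green below 0.013 m and z of reagent_green_mid in the frame of cup_green between 0.038 and 0.05 m and horizontal distance between reagent_yellow_mid and cup_yellow below 0.013 m and z of reagent_yellow_mid in the frame of cup_yellow between 0.038 and 0.05 m and horizontal distance between reagent_red_mid and cup_red below 0.013 m and z of reagent_red_mid in the frame of cup_red between 0.038 and 0.05 m and distance of each of calib_blue_mid, calib_green_mid from where it was at the start of the episode below 0.025 m); the robot touches nothing.
It fails at once if a bottle is tipped by more than 0.8 rad (angle between any of reagent_blue_mid, reagent_green_mid, reagent_yellow_mid, reagent_red_mid, calib_blue_mid, calib_green_mid's own z axis and vertical above 0.8 rad).
It fails at once if a bottle is dropped or thrown: faster than 0.75 m/s while the fingers do not hold it (a fall of about 30 mm) ((linear speed of reagent_blue above 0.75 m/s and contact force between the fingers and reagent_blue below 0.05 N) or (linear speed of reagent_green above 0.75 m/s and contact force between the fingers and reagent_green below 0.05 N) or (linear speed of reagent_yellow above 0.75 m/s and contact force between the fingers and reagent_yellow below 0.05 N) or (linear speed of reagent_red above 0.75 m/s and contact force between the fingers and reagent_red below 0.05 N) or (linear speed of calib_blue above 0.75 m/s and contact force between the fingers and calib_blue below 0.05 N) or (linear speed of calib_green above 0.75 m/s and contact force between the fingers and calib_green below 0.05 N)).
It also fails if it takes over 86 s, if anything falls off the work surface, if the arm or the gripper's body presses on something with over 40 N, if the wrist force passes 120 N, or if a joint passes its speed limit or range.

ROBOT

A 6-joint arm with a two-finger parallel gripper is mounted at the origin on the work surface. World frame = base frame: x ahead of the robot, y to its left, z up, the work surface at z = 0. Lengths are in m, angles in rad, forces in N, time in s.
With the tool pointing down it reaches from about 0.375 to 0.9 m from the base axis. Payload 3.1 kg.
Tool frame: the origin (TCP) lies on the centre line of the jaws, within the pads' length; the fingertips stand 25 mm ahead of it and the grasp point (between the pads) lies 6 mm ahead of it; x points along the fingers, y is the direction in which the jaws open and shut, and the axes are right-handed (so a half turn about x gives the same grasp; the last joint's range is limited). The gripper opens to 87 mm and grips with 3 to 60 N. Pads are 19 mm wide; open, the fingers measure 117 mm over their backs; the gripper's body (75 mm by 190 mm) begins 51 mm behind the grasp point.
Start: joints at [1.052, 0.527, 1.433, -0, 1.181, -0.178], TCP at [0.208, 0.589, 0.248] pointing down, gripper open.
Joint ranges: [-3.08, 3.08], [-0.75, 2.2], [0.22, 2.44], [-1.43, 4.57], [0, 2.65], [-2.85, 2.85]. Speed limits (rad/s): [2.79, 2.79, 3.14, 3.14, 3.14, 3.14].

INTERFACE

Orientations are given as a unit quaternion [x, y, z, w].
In Python, from rig import robot gives the robot as it stands. The module is installed in compiled form; this text tells all that it offers.
- The arm moves only by the tool move_arm, never from a script. Its argument "commands" is a list of rows, each a list of 5 numbers: the gripper's target within -1 to 1 (shut at 1, half-way at 0, fully open at -1), then the shift along the tool's x, y, z in mm, then the turn about the tool's x in degrees. A call has 1 to 8 rows; each row is the pose to reach, as a shift and turn from the pose commanded when the call began, along the tool's axes at that moment; what a row does not reach only later rows make up. A row lasts 1/12 s, in which the tool goes at most 41.7 mm and 7.16 degrees, less where a joint would pass 70% of its speed; a pose out of reach is approached as far as the arm can. A call with a gripper value outside its range is refused whole. The fingers move at their own pace and stop on an object; "newtons" is the grip in N (left out, the last holds). Time passes only in rows, so rows that repeat a pose let the fingers close. It gives the time, the measured TCP pose, the force and the opening at its end, in the units of the state.
- robot.get_obs(): the state, without advancing time (a new reading comes with each control period).
- robot.camera(name): name is "side" or "top" or "wrist"; returns a dict with "image" (400x640x3 uint8, red, green, blue), "fx", "fy", "cx", "cy" (pixels), "xyz" and "rotation" of the camera in the world; the wrist camera has in their place "tool_from_camera" (4x4, takes a point from camera to tool coordinates, whose origin is the TCP and whose axes are the tool frame's). Camera axes: x right, y down, z forward; pixel columns grow to the right and rows downward; lengths in m; the calibration is good to about 2 mm. A picture is of the moment at which its call begins: read the wrist's pose just before it. There is no depth.
- robot.hand_in(): hands the job in, once; it reports no verdict.
Trained networks look in a picture, given as the dict that the camera call returned (one of the last four; its "shot" number tells which), for a name from the list of things; names that differ only in an ending like _2 or _b are one class to them, and where a whole thing is asked for, a point or a joint stands for the part that bears it (a point fixed in the world has none). Each returns a list of dicts, best first, with "p" (0 to 1); they miss things now and then, are a little off and sometimes report something else, mostly with a low value. They report only what shows in the picture. A call takes as long as a camera call. They do not tell look-alikes from the thing itself.
- robot.regions_of(picture, name): "pixels" (400x640 bool, what is visible of it) and "bbox" ([left, top, right, bottom] in pixels, round what is visible of it).
The state is a dict: "time": time; "q": joint angles; "joint_velocities": joint speeds; "joint_torque": joint torques, N m; "position": TCP position; "tool_rot": TCP orientation; "ft_force": force on the tool from outside, world axes, zero at the start; "moment": the same for the moment, N m; "grip_width": finger opening in m.
Only numpy, scipy, OpenCV 4.12 (cv2) and the standard library are available. Lean on these libraries where they do the work, as an engineer would, in place of code of your own. Each camera call takes 0.05 s, during which the arm holds its last target.

## Working session

There is one attempt and no reset: what is moved stays moved. The work goes in short steps, Python scripts to look and compute and a tool call to move; the robot and the scene stay as the last step left them, time stands still between calls to the robot, and variables do not carry over. Pictures are saved under pics/ and viewed, and the job is handed in when it is done.

Besides the shell and the picture viewer there is one more tool, called after "Call:" as name(argument=value, ...), one argument or row to a line, values as JSON. move_arm: Moves the arm, as the interface text tells. Its arguments: {"type":"object","properties":{"commands":{"type":"array","items":{"type":"array","items":{"type":"number"}}},"newtons":{"type":"number"}},"required":["commands"]}

```bash
mkdir -p pics; python3 - <<'E'
from rig import robot
import cv2,numpy as np,pickle
o=robot.get_obs();print({k:np.round(v,3) for k,v in o.items()})
for n in ["top","side"]:
    c=robot.camera(n);cv2.imwrite(f"pics/{n}0.png",c["image"][:,:,::-1])
    print(n,{k:np.round(v,3).tolist() for k,v in c.items() if k!="image"})
    pickle.dump(c,open(f"{n}0.pkl","wb"))
E
```

```text
{'time': np.float64(0.0), 'q': array([ 1.052,  0.529,  1.434, -0.   ,  1.181, -0.179]), 'joint_velocities': array([-0.   , -0.003,  0.001, -0.   ,  0.   ,  0.001]), 'joint_torque': array([  0.   , -44.004, -17.659,   0.063,   0.058,  -0.   ]), 'position': array([0.208, 0.589, 0.247]), 'tool_rot': array([ 0.119,  0.697, -0.12 ,  0.697]), 'ft_force': array([-0.811, -0.159, -0.52 ]), 'moment': array([0.005, 0.002, 0.043]), 'grip_width': np.float64(0.087)}
top {'fx': 483.098, 'fy': 483.098, 'cx': 320.391, 'cy': 198.337, 'xyz': [0.469, -0.025, 1.124], 'rotation': [0.706, -0.706, 0.034, -0.044], 'shot': 1}
side {'fx': 377.405, 'fy': 377.405, 'cx': 327.179, 'cy': 201.962, 'xyz': [0.53, -0.568, 0.729], 'rotation': [0.937, -0.067, 0.022, -0.342], 'shot': 2}
```

View pics/top0.png

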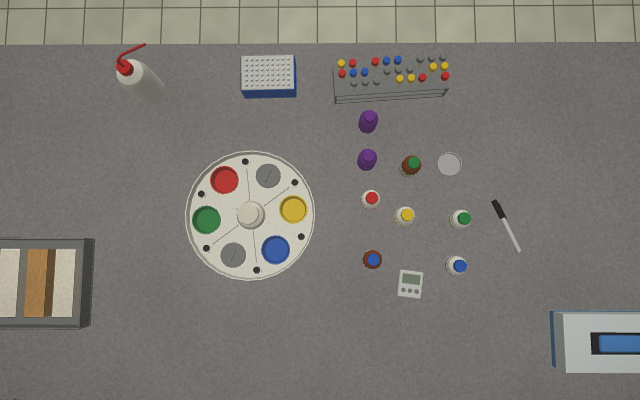

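View pics/side0.png

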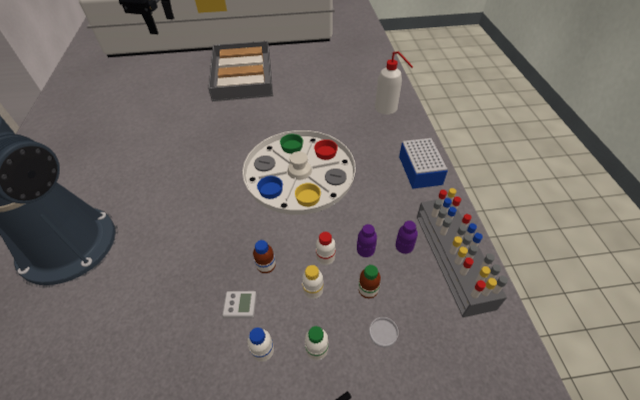

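```bash
cat > h.py <<'E'
import numpy as np,cv2,pickle
from scipy.spatial.transform import Rotation as R
from scipy.optimize import least_squares
def proj(c,P):
    p=R.from_quat(c["rotation"]).inv().apply(np.atleast_2d(P)-c["xyz"])
    return np.c_[c["fx"]*p[:,0]/p[:,2]+c["cx"],c["fy"]*p[:,1]/p[:,2]+c["cy"]]
def unproj(c,uv,z):
    uv=np.atleast_2d(uv);d=R.from_quat(c["rotation"]).apply(np.c_[(uv[:,0]-c["cx"])/c["fx"],(uv[:,1]-c["cy"])/c["fy"],np.ones(len(uv))])
    return c["xyz"]+d*((z-c["xyz"][2])/d[:,2])[:,None]
def blobs(c,col):
    h=cv2.cvtColor(c["image"],cv2.COLOR_RGB2HSV);H,S,V=h[...,0].astype(int),h[...,1],h[...,2]
    lo={"red":(172,6),"yellow":(18,32),"green":(48,85),"blue":(100,122)}[col]
    m=((H>=lo[0])|(H<=lo[1])) if col=="red" else (H>=lo[0])&(H<=lo[1])
    m=(m&(S>130)&(V>50)).astype(np.uint8)
    n,l,s,ce=cv2.connectedComponentsWithStats(m)
    return [(s[i,4],ce[i].round(1),s[i,:4]) for i in range(1,n) if s[i,4]>25]
t=np.linspace(0,2*np.pi,40)
def cyl(xy,r,z0,z1):
    return np.vstack([np.c_[xy[0]+r*np.cos(t),xy[1]+r*np.sin(t),0*t+z] for z in (z0,z1)])
def hullcen(c,P):
    h=cv2.convexHull(proj(c,P).astype(np.float32));m=cv2.moments(h);return np.array([m["m10"]/m["m00"],m["m01"]/m["m00"]])
def fitcap(cs,uvs,z0=.062,z1=.082,r=.013):
    x0=unproj(cs[0],uvs[0],.075)[0,:2]
    f=lambda x:np.hstack([hullcen(c,cyl(x,r,z0,z1))-u for c,u in zip(cs,uvs)])
    s=least_squares(f,x0,diff_step=1e-3);return s.x,s.fun
E
python3 - <<'E'
from h import *
for n in ["top","side"]:
    c=pickle.load(open(f"{n}0.pkl","rb"))
    for col in ["red","yellow","green","blue"]:
        for b in blobs(c,col): print(n,col,b[0],b[1],b[2])
E
```

```text
top red 295 [125.7  62.2] [116  43  30  33]
top red 50 [374.8  61. ] [372  57   7   9]
top red 51 [352.   62.6] [349  59   7   9]
top red 50 [341.5  72.9] [339  69   7   9]
top red 52 [421.6  77. ] [418  73   8   9]
top red 52 [444.6  75.6] [441  72   8   9]
top red 600 [223.8 179.5] [210 166  28  28]
top red 114 [371.5 197.5] [366 192  12  12]
top yellow 53 [340.8  63.4] [338  59   7  10]
top yellow 58 [432.3  66.8] [429  63   8   9]
top yellow 56 [443.6  66. ] [440  62   8   9]
top yellow 52 [399.1  78.7] [396  75   8   9]
top yellow 57 [410.4  77.9] [407  74   8   9]
top yellow 615 [292.6 208.7] [279 195  28  28]
top yellow 120 [406.7 214.6] [401 209  13  12]
top green 106 [413.2 162.1] [407 157  13  11]
top green 110 [463.9 217.8] [458 213  13  11]
top green 78 [202.7 223.3] [197 216  14  15]
top blue 224 [272.2  89.5] [241  57  55  41]
top blue 45 [385.9  60.2] [383  56   7   9]
top blue 48 [397.3  59.4] [394  56   8   8]
top blue 43 [352.7  71.8] [350  68   7   9]
top blue 42 [364.1  71.2] [361  68   7   8]
top blue 545 [275.5 250.1] [261 236  28  28]
top blue 110 [373.1 259.2]
[... 603 characters left out ...]
 9]
side yellow 74 [457.  241.1] [453 236   9  11]
side yellow 77 [462.5 251.5] [458 247  10  10]
side yellow 160 [311.4 272. ] [305 265  14  15]
side yellow 88 [484.7 271.2] [480 266  11  11]
side yellow 93 [490.9 283.2] [486 278  11  11]
side green 311 [291.1 142.9] [281 134  21  19]
side green 145 [370.5 271.9] [364 265  14  15]
side green 181 [315.4 334.2] [309 327  14  16]
side blue 710 [420.1 173.3] [400 143  47  45]
side blue 433 [269.8 186.6] [257 176  25  23]
side blue 113 [449.2 206.8] [443 198  13  18]
side blue 62 [471.6 227.6] [468 223   9  10]
side blue 66 [477.  237.5] [473 233   9  10]
side blue 141 [261.  246.6] [255 240  13  14]
side blue 198 [256.8 335.6] [250 328  15  17]
```

```bash
python3 - <<'E'
from h import *
from rig import robot
T=robot.camera("top");S=robot.camera("side")
B={"red":((371.5,197.5),(324.8,237.9)),"yellow":((406.7,214.6),(311.4,272.)),"green":((463.9,217.8),(315.4,334.2)),"blue":((459.8,265.4),(256.8,335.6)),"cgreen":((413.2,162.1),(370.5,271.9)),"cblue":((373.1,259.2),(261,246.6))}
for k,v in B.items():
    x,f=fitcap([T,S],v);xt,_=fitcap([T],v[:1]);xs,_=fitcap([S],v[1:]);print(k,x.round(4),f.round(1),xt.round(4),xs.round(4))
for k in ["red","yellow","green","blue"]:
  for n,c in (("top",T),("side",S)):
    for r in robot.regions_of(c,"cup_"+k)[:2]:
        P=np.argwhere(r["pixels"])[:,::-1].astype(np.float32)
        h=cv2.convexHull(P);m=cv2.moments(h);u=(m["m10"]/m["m00"],m["m01"]/m["m00"])
        print("cup",k,n,round(r["p"],2),r["bbox"],np.round(u,1),fitcap([c],[u],.027,.028,.033)[0].round(4))
for k in ["red","yellow","green","blue"]:
    for r in robot.regions_of(T,f"reagent_{k}_mid")[:3]: print(k,round(r["p"],2),r["bbox"])
im=T["image"][110:300,330:500];cv2.imwrite("pics/crop.png",cv2.resize(im,None,fx=3.15,fy=3.15,interpolation=cv2.INTER_CUBIC)[:,:,::-1])
# purple
hs=cv2.cvtColor(T["image"],cv2.COLOR_RGB2HSV);m=((hs[...,0]>128)&(hs[...,0]<150)&(hs[...,1]>120)).astype(np.uint8)
n,l,s,ce=cv2.connectedComponentsWithStats(m)
for i in range(1,n):
    if s[i,4]>60: print("purple",s[i],ce[i],fitcap([T],[ce[i]],0,.082,.018)[0])
E
```

```text
red [ 0.5866 -0.1193] [-0.8  0.1  0.2  0.9] [ 0.5869 -0.121 ] [ 0.5864 -0.117 ]
yellow [ 0.5493 -0.1954] [-0.8  0.1  0.2  0.8] [ 0.5495 -0.1971] [ 0.5491 -0.1937]
green [ 0.5422 -0.3189] [-0.9  0.2  0.2  0.7] [ 0.5426 -0.3208] [ 0.5419 -0.3176]
blue [ 0.4401 -0.3068] [-1.   0.1  0.1  0.8] [ 0.4403 -0.3088] [ 0.4399 -0.3053]
cgreen [ 0.6646 -0.2118] [-0.8  0.3  0.4  0.7] [ 0.6654 -0.2135] [ 0.6642 -0.2102]
cblue [ 0.453  -0.1216] [-0.7  0.1  0.2  0.8] [ 0.4532 -0.123 ] [ 0.4527 -0.1196]
cup red top 0.79 [208.1, 164.0, 238.7, 195.1] [223.7 179.6] [0.6337 0.2138]
cup red side 0.66 [314.2, 138.6, 338.5, 160.6] [325.9 149.1] [0.6341 0.2071]
cup yellow top 0.91 [278.4, 197.3, 308.6, 221.4] [292.9 208.5] [0.567 0.054]
cup yellow side 0.64 [295.0, 184.4, 319.2, 205.6] [307.5 193.9] [0.5661 0.0509]
cup green top 0.68 [191.9, 204.7, 217.9, 234.0] [206.  219.3] [0.5423 0.252 ]
cup green side 0.87 [281.0, 135.0, 304.7, 154.2] [291.2 142.2] [0.5418 0.2497]
cup green side 0.22 [358.7, 263.6, 380.3, 300.5] [369.3 282.2] [ 0.6659 -0.2081]
cup blue top 0.88 [258.1, 236.7, 289.0, 261.3] [275.3 249.6] [0.4736 0.0931]
cup blue side 0.57 [257.2, 175.2, 280.4, 200.5] [270.1 186.2] [0.4756 0.0904]
red 0.9 [356.8, 150.3, 377.6, 172.0]
red 0.82 [361.7, 190.5, 378.9, 209.9]
red 0.72 [356.2, 111.4, 375.4, 132.1]
yellow 0.62 [391.1, 205.4, 415.4, 226.8]
yellow 0.49 [208.8, 165.6, 238.0, 195.7]
green 0.72 [447.3, 211.6, 472.9, 231.8]
blue 0.87 [443.6, 255.3, 465.4, 274.3]
purple [359 110  19  18 216] [368.05555556 118.06481481] [ 0.77253886 -0.11747741]
purple [358 149  18  18 219] [366.66666667 156.85844749] [ 0.68234898 -0.11341327]
```

View pics/crop.png

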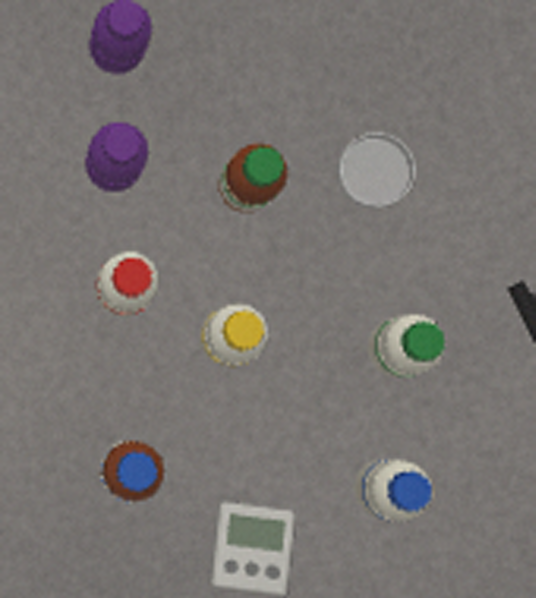

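White reagents, by cap pixel in the top view: red (371,198), yellow (407,215), green (464,218), blue (460,265). All four show a white shoulder in the crop. The look-alikes stay put: amber green (413,162), amber blue (373,259), and two all-purple bottles at (368,118) and (367,157).

```bash
cat >> h.py <<'E'
# hexagon fit of cups
_c={"red":(.6339,.2105,0),"yellow":(.5666,.0525,2),"green":(.542,.2509,0),"blue":(.4746,.0918,0)}
_o={"red":0,"green":1,"blue":3,"yellow":4}
def _f(p): return np.hstack([p[:2]+.1*np.array([np.cos(p[2]+_o[k]*np.pi/3),np.sin(p[2]+_o[k]*np.pi/3)])-_c[k][:2] for k in _c])
_s=least_squares(_f,[.554,.151,.64])
p=_s.x
CUP={k:p[:2]+.1*np.array([np.cos(p[2]+_o[k]*np.pi/3),np.sin(p[2]+_o[k]*np.pi/3)]) for k in _c}
BOT={"red":(.5866,-.1193),"yellow":(.5493,-.1954),"green":(.5422,-.3189),"blue":(.4401,-.3068)}
def plan(o,tgt,yaw=None):
    """shift mm in tool axes and turn deg"""
    Rm=R.from_quat(o["tool_rot"]);d=Rm.inv().apply(np.array(tgt)-o["position"])*1000
    y=Rm.as_matrix()[:,1];cur=np.degrees(np.arctan2(y[1],y[0]))
    s=f"cur {np.round(o['position'],4)} x {Rm.as_matrix()[:,0].round(3)} yaw {cur:.1f} w {o['grip_width']:.4f} t {o['time']:.2f} F {np.round(o['ft_force'],1)} shift {d.round(1)}"
    if yaw is not None:
        a=(yaw-cur+90)%180-90; s+=f" turn {-a:.1f}"  # tool x is down: + turn = - world yaw
    print(s)
E
python3 - <<'E'
from h import *
from rig import robot
print(CUP,_s.fun.round(4),np.degrees(p[2]))
plan(robot.get_obs(),[*BOT["yellow"],.16],-27)
E
```

```text
Traceback (most recent call last):
NameError: name '_s' is not defined
```

```bash
python3 - <<'E'
from h import *
import h
from rig import robot
print(CUP,h._s.fun.round(4),np.degrees(p[2]))
plan(robot.get_obs(),[*BOT["yellow"],.16],-27)
E
```

```text
{'red': array([0.63426421, 0.21143939]), 'yellow': array([0.56625438, 0.05214512]), 'green': array([0.54229562, 0.25070488]), 'blue': array([0.47428579, 0.09141061])} [ 0.0004  0.0009 -0.0003 -0.0004  0.0003 -0.0002 -0.0003 -0.0004] 36.88020417008058
cur [0.2082 0.5893 0.2476] x [ 0. -0. -1.] yaw 70.5 w 0.0873 t 0.80 F [-0.   1.2 -0.6] shift [  87.6 -626.1  583. ] turn -82.5
```

Call:
move_arm(
  commands=[
    [-1,60,-626,583,-82.5],
    [-1,60,-626,583,-82.5],
    [-1,60,-626,583,-82.5],
    [-1,60,-626,583,-82.5],
    [-1,60,-626,583,-82.5],
    [-1,60,-626,583,-82.5],
    [-1,60,-626,583,-82.5],
    [-1,60,-626,583,-82.5],
  ],
  newtons=20,
)

```text
time: 1.47
position: [0.3315, 0.3082, 0.2264]
tool_rot: [-0.203, 0.677, 0.203, 0.678]
ft_force: [0.8, -0.2, 0.0]
grip_width: 0.087
```

```bash
python3 - <<'E'
from h import *
from rig import robot
plan(robot.get_obs(),[*BOT["yellow"],.18],-27)
E
```

```text
cur [0.3315 0.3082 0.2264] x [ 0.001  0.    -1.   ] yaw 123.4 w 0.0870 t 1.47 F [ 0.8 -0.2  0. ] shift [  46.4 -540.3  -95.2] turn -29.6
```

Call:
move_arm(
  commands=[
    [-1,46,-540,-95,-28],
    [-1,46,-540,-95,-28],
    [-1,46,-540,-95,-28],
    [-1,46,-540,-95,-28],
    [-1,46,-540,-95,-28],
    [-1,46,-540,-95,-28],
    [-1,46,-540,-95,-28],
    [-1,46,-540,-95,-28],
  ],
)

```text
time: 2.13
position: [0.451, 0.0293, 0.2009]
tool_rot: [-0.359, 0.609, 0.359, 0.609]
ft_force: [0.7, 0.6, 0.6]
grip_width: 0.0872
```

```bash
python3 - <<'E'
from h import *
from rig import robot
plan(robot.get_obs(),[*BOT["yellow"],.18],-27)
E
```

```text
cur [0.451  0.0293 0.2009] x [ 0.001 -0.    -1.   ] yaw 151.0 w 0.0872 t 2.13 F [0.7 0.6 0.6] shift [  21.  -194.8 -149. ] turn -2.0
```

Call:
move_arm(
  commands=[
    [-1,20,-190,-146,-1],
    [-1,20,-190,-146,-1],
    [-1,20,-190,-146,-1],
    [-1,20,-190,-146,-1],
    [-1,20,-190,-146,-1],
    [-1,20,-190,-146,-1],
    [-1,20,-190,-146,-1],
    [-1,20,-190,-146,-1],
  ],
)

```text
time: 2.8
position: [0.5603, -0.0843, 0.1703]
tool_rot: [-0.366, 0.633, 0.328, 0.599]
ft_force: [0.4, -0.4, 1.2]
grip_width: 0.0873
```

```bash
python3 - <<'E'
from h import *
from rig import robot
plan(robot.get_obs(),[*BOT["yellow"],.05],-27)
c=robot.camera("wrist");cv2.imwrite("pics/w1.png",c["image"][:,:,::-1])
print(np.round(c["tool_from_camera"],3),c["fx"],c["cx"],c["cy"])
plan(robot.get_obs(),[*BOT["yellow"],.05],-27)
E
```

```text
cur [ 0.5603 -0.0843  0.1703] x [-0.015 -0.07  -0.997] yaw 148.8 w 0.0873 t 2.80 F [ 0.4 -0.4  1.2] shift [128.  -45.3 -92.3] turn -4.2
[[-0.    -0.293  0.956 -0.138]
 [ 1.    -0.001 -0.    -0.   ]
 [ 0.001  0.956  0.293 -0.08 ]
 [ 0.     0.     0.     1.   ]] 294.4908539531071 318.08445078205403 202.78223836980868
cur [ 0.5609 -0.0849  0.1702] x [-0.014 -0.071 -0.997] yaw 148.8 w 0.0868 t 2.85 F [ 2.  -0.1  0.4] shift [127.8 -44.3 -92. ] turn -4.2
```

View pics/w1.png

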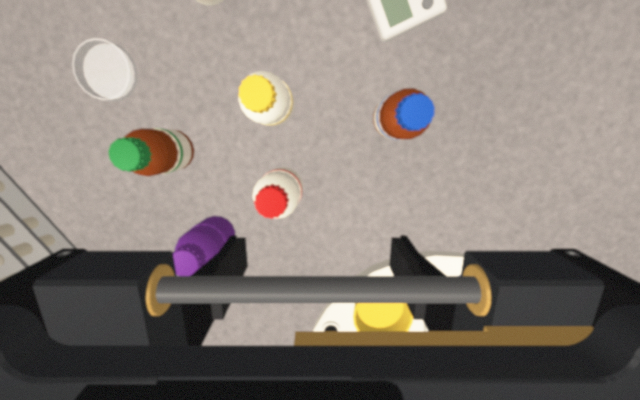

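```bash
python3 - <<'E'
from rig import robot
import numpy as np
print(np.round(robot.get_obs()["q"],3))
E
```

```text
[-0.311  0.555  1.65  -0.09   0.93  -2.854]
```

Joint 6 has reached its limit, so I'll turn back the other way, which gives the same grasp half a turn round.

Call:
move_arm(
  commands=[
    [-1,0,0,0,7],
    [-1,0,0,0,14],
    [-1,0,0,0,21],
    [-1,0,0,0,28],
    [-1,0,0,0,35],
    [-1,0,0,0,42],
    [-1,0,0,0,49],
    [-1,0,0,0,56],
  ],
)

```text
time: 3.52
position: [0.5587, -0.0828, 0.1708]
tool_rot: [-0.04, 0.713, -0.009, 0.7]
ft_force: [-0.2, -0.1, -0.0]
grip_width: 0.0872
```

```bash
python3 - <<'E'
from h import *
from rig import robot
plan(robot.get_obs(),[*BOT["yellow"],.18],-27)
print(np.round(robot.get_obs()["q"],3))
E
```

```text
cur [ 0.5587 -0.0828  0.1708] x [-0.016 -0.069 -0.997] yaw 92.5 w 0.0872 t 3.52 F [-0.2 -0.1 -0. ] shift [  -1.2 -112.4  -14.4] turn -60.5
[-0.309  0.552  1.655 -0.089  0.931 -1.871]
```

The limit left a residual 4° tilt, and I can only turn about the tool x axis. I'll therefore set the jaw axis horizontal (perpendicular to the tilt, yaw about -12°) and keep it there. The bottles then stay vertical.

Call:
move_arm(
  commands=[
    [-1,0,-20,-3,56],
    [-1,0,-40,-6,56],
    [-1,0,-60,-9,56],
    [-1,0,-80,-12,56],
    [-1,0,-100,-14,56],
    [-1,0,-112,-14,56],
    [-1,0,-112,-14,56],
    [-1,0,-112,-14,56],
  ],
)

```text
time: 4.18
position: [0.5505, -0.1962, 0.1789]
tool_rot: [0.294, 0.624, -0.343, 0.637]
ft_force: [-0.7, -0.4, 0.7]
grip_width: 0.0867
```

Call:
move_arm(
  commands=[
    [-1,0,0,0,48.5],
    [-1,0,0,0,48.5],
    [-1,0,0,0,48.5],
    [-1,0,0,0,48.5],
    [-1,0,0,0,48.5],
    [-1,0,0,0,48.5],
    [-1,0,0,0,48.5],
    [-1,0,0,0,48.5],
  ],
)

```text
time: 4.85
position: [0.5505, -0.195, 0.1788]
tool_rot: [-0.528, -0.43, 0.568, -0.461]
ft_force: [-0.3, -0.8, -0.2]
grip_width: 0.087
```

```bash
python3 - <<'E'
from h import *
from rig import robot
robot.camera("wrist")
c=robot.camera("wrist");cv2.imwrite("pics/w2.png",c["image"][:,:,::-1])
o=robot.get_obs()
plan(o,[*BOT["yellow"],.05],-12)
print(R.from_quat(o["tool_rot"]).as_matrix().round(3))
print(np.round(o["q"],3))
E
```

```text
cur [ 0.5506 -0.1952  0.1787] x [-0.016 -0.07  -0.997] yaw -11.5 w 0.0868 t 4.95 F [ 1.1  0.1 -0.1] shift [128.4  -1.1  -8.7] turn 0.5
[[-0.016  0.98  -0.199]
 [-0.07  -0.2   -0.977]
 [-0.997 -0.001  0.071]]
[-0.498  0.558  1.609 -0.084  0.956 -0.25 ]
```

View pics/w2.png

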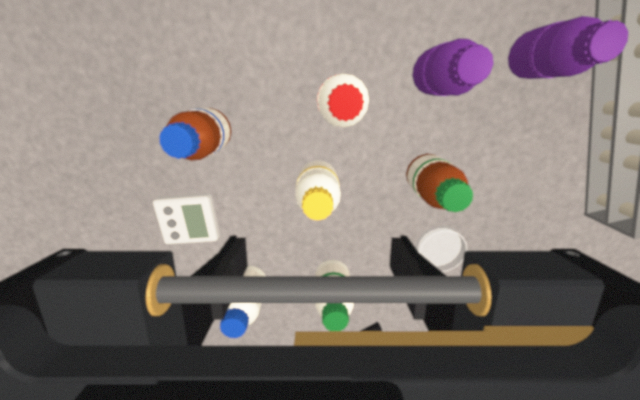

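```bash
cat >> h.py <<'E'
def wristcam(c,o):
    Tm=np.array(c["tool_from_camera"]);Rm=R.from_quat(o["tool_rot"])
    d=dict(c);d["xyz"]=np.array(o["position"])+Rm.apply(Tm[:3,3]);d["rotation"]=(Rm*R.from_matrix(Tm[:3,:3])).as_quat();return d
E
python3 - <<'E'
from h import *
from rig import robot
o=robot.get_obs()
c=wristcam(robot.camera("wrist"),o)
for k,uv in (("yellow",(317.5,206)),("red",(345.5,103))): print(k,unproj(c,uv,.082).round(4))
for k in ("yellow","red"):
    for b in blobs(c,k): print(k,b[0],b[1])
E
```

```text
yellow [[ 0.5503 -0.195   0.082 ]]
red [[ 0.5869 -0.1194  0.082 ]]
yellow 766 [316.9 203.2]
yellow 661 [156.5 290.2]
yellow 644 [480.  290.3]
yellow 4337 [453.5 336.9]
red 957 [345.1 101.8]
```

Call:
move_arm(
  commands=[
    [-1,30,0,-2,0],
    [-1,60,0,-4,0],
    [-1,85,0,-6,0],
    [-1,105,0,-7.5,0],
    [-1,120,0,-8.5,0],
    [-1,128,0,-9,0],
    [-1,128,0,-9,0],
    [-1,128,0,-9,0],
  ],
)

```text
time: 5.67
position: [0.5509, -0.1959, 0.0503]
tool_rot: [-0.528, -0.431, 0.568, -0.462]
ft_force: [-0.8, -0.1, -0.3]
grip_width: 0.0871
```

Call:
move_arm(
  commands=[
    [1,0,0,0,0],
    [1,0,0,0,0],
    [1,0,0,0,0],
    [1,0,0,0,0],
    [1,0,0,0,0],
    [1,0,0,0,0],
    [1,0,0,0,0],
    [1,0,0,0,0],
  ],
  newtons=20,
)

```text
time: 6.33
position: [0.5507, -0.1958, 0.0503]
tool_rot: [-0.528, -0.431, 0.568, -0.462]
ft_force: [-0.9, 0.7, 1.1]
grip_width: 0.0417
```

```bash
python3 - <<'E'
from h import *
from rig import robot
o=robot.get_obs()
plan(o,[o["position"][0],o["position"][1],.18]);print(np.array(o["position"])[:2]-BOT["yellow"])
E
```

```text
cur [ 0.5507 -0.1958  0.0503] x [-0.016 -0.07  -0.997] yaw -11.7 w 0.0417 t 6.33 F [-0.9  0.7  1.1] shift [-1.294e+02 -1.000e-01  9.300e+00]
[ 0.00140367 -0.00044759]
```

Call:
move_arm(
  commands=[
    [1,-20,0,1.4,0],
    [1,-45,0,3.2,0],
    [1,-75,0,5.4,0],
    [1,-105,0,7.5,0],
    [1,-130,0,9.3,0],
    [1,-130,0,9.3,0],
    [1,-130,0,9.3,0],
    [1,-130,0,9.3,0],
  ],
)

```text
time: 7.0
position: [0.5502, -0.1955, 0.1799]
tool_rot: [-0.528, -0.431, 0.568, -0.461]
ft_force: [1.3, 0.1, -1.7]
grip_width: 0.0414
```

```bash
python3 - <<'E'
from h import *
from rig import robot
o=robot.get_obs()
c=wristcam(robot.camera("wrist"),o);cv2.imwrite("pics/w3.png",c["image"][:,:,::-1])
plan(o,[*CUP["yellow"],.18],-12)
E
```

```text
cur [ 0.5502 -0.1955  0.1799] x [-0.017 -0.069 -0.997] yaw -11.7 w 0.0414 t 7.00 F [ 1.3  0.1 -1.7] shift [ -17.5  -34.5 -245.1] turn 0.3
```

View pics/w3.png

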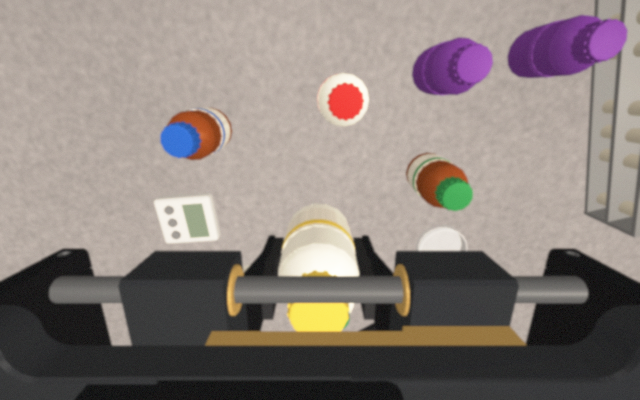

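The yellow bottle is held between the fingers. Next I carry it to its cup.

Call:
move_arm(
  commands=[
    [1,-2,-3,-25,0],
    [1,-4,-8,-60,0],
    [1,-7,-14,-95,0],
    [1,-10,-20,-130,0],
    [1,-12,-24,-165,0],
    [1,-15,-29,-200,0],
    [1,-17,-33,-230,0],
    [1,-17.5,-34.5,-245,0],
  ],
)

```text
time: 7.72
position: [0.5655, 0.0553, 0.1786]
tool_rot: [-0.527, -0.432, 0.568, -0.461]
ft_force: [-0.8, -0.9, -1.5]
grip_width: 0.0413
```

Call:
move_arm(
  commands=[
    [1,0,0,0,0],
    [1,0,0,0,0],
    [1,0,0,0,0],
  ],
)

```text
time: 7.97
position: [0.5664, 0.0509, 0.1794]
tool_rot: [-0.527, -0.431, 0.569, -0.461]
ft_force: [0.9, -0.4, -1.1]
grip_width: 0.0413
```

```bash
python3 - <<'E'
from h import *
from rig import robot
o=robot.get_obs()
c=wristcam(robot.camera("wrist"),o);cv2.imwrite("pics/w4.png",c["image"][:,:,::-1])
for k,uv in CUP.items(): print(k, proj(c,[*uv,.028]).round(1))
c=robot.camera("side");cv2.imwrite("pics/s4.png",cv2.resize(c["image"][100:300,180:420],None,fx=3,fy=3)[:,:,::-1])
plan(o,[*CUP["yellow"],.0595],-12)
E
```

```text
red [[360.7 -18.5]]
yellow [[317.9 184.8]]
green [[235.3 -49.1]]
blue [[218.1 165.5]]
cur [0.5664 0.0509 0.1794] x [-0.018 -0.07  -0.997] yaw -11.7 w 0.0413 t 7.97 F [ 0.9 -0.4 -1.1] shift [119.5   0.   -9.8] turn 0.3
```

View pics/w4.png

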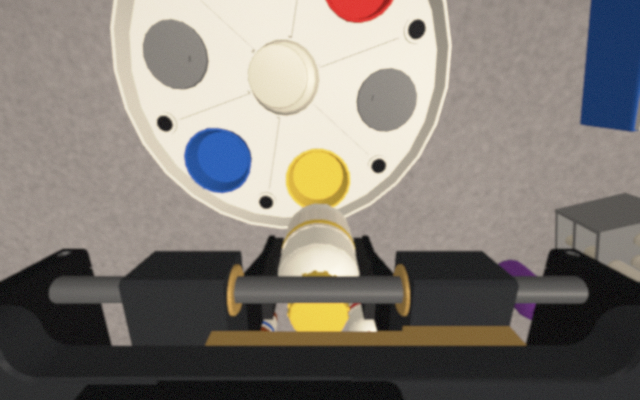

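View pics/s4.png

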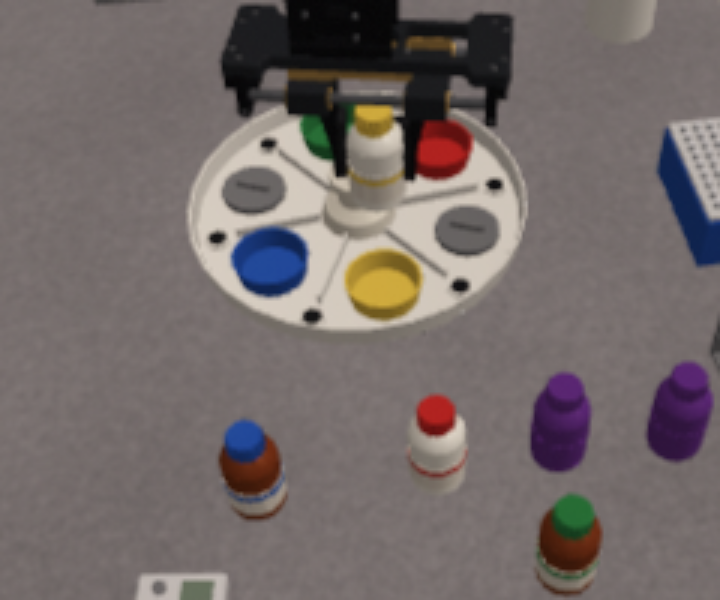

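```bash
python3 - <<'E'
from h import *
from rig import robot
o=robot.get_obs()
c=wristcam(robot.camera("wrist"),o);im=c["image"].copy()
for k in ("yellow","blue"):
    for b in blobs(c,k):
        if b[0]>1500:
            print(k,b, "fit",fitcap([c],[b[1]],.0279,.028,.033)[0].round(4),"plan",CUP[k].round(4))
            pts=proj(c,cyl(CUP[k],.033,.028,.028)).astype(int);cv2.polylines(im,[pts.reshape(-1,1,2)],False,(255,0,255),1)
cv2.imwrite("pics/w5.png",cv2.resize(im[100:260,160:420],None,fx=3,fy=3)[:,:,::-1])
plan(o,[*CUP["yellow"],.0595],-12)
E
```

```text
yellow (np.int32(2877), array([316.9, 177.6]), array([286, 149,  63,  58], dtype=int32)) fit [0.567  0.0576] plan [0.5663 0.0521]
yellow (np.int32(6362), array([359.3, 331.8]), array([207, 303, 318,  43], dtype=int32)) fit [ 0.5776 -0.1473] plan [0.5663 0.0521]
blue (np.int32(6755), array([611.6,  63.5]), array([580,   0,  60, 129], dtype=int32)) fit [0.8393 0.1058] plan [0.4743 0.0914]
blue (np.int32(3217), array([217. , 159.3]), array([185, 129,  65,  63], dtype=int32)) fit [0.4754 0.0957] plan [0.4743 0.0914]
cur [0.5667 0.0503 0.1799] x [-0.017 -0.07  -0.997] yaw -11.8 w 0.0414 t 8.07 F [-1.  -0.2 -0.4] shift [120.   -0.6 -10.4] turn 0.2
```

View pics/w5.png

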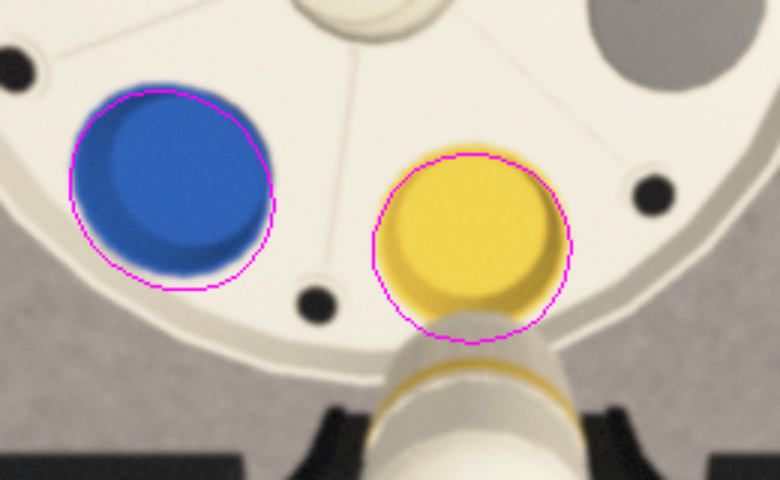

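```bash
python3 - <<'E'
from h import *
from rig import robot
o=robot.get_obs()
c=wristcam(robot.camera("wrist"),o);im=c["image"].copy()
zb=o["position"][2]-.0503
for dy in (-.002,.0006,.003):
    pts=proj(c,cyl(o["position"][:2]+[0,dy],.021,zb,zb));print(dy,pts[:,1].min(),proj(c,cyl(o["position"][:2]+[0,dy],.021,zb+.056,zb+.056))[:,1].min(),proj(c,cyl(o["position"][:2]+[0,dy],.013,zb+.082,zb+.082))[:,1].min())
    cv2.polylines(im,[pts.astype(int).reshape(-1,1,2)],False,(255,0,255),1)
P=cyl(o["position"][:2]+[0,.0006],.013,zb+.082,zb+.082);cv2.polylines(im,[proj(c,P).astype(int).reshape(-1,1,2)],False,(0,255,255),1)
cv2.imwrite("pics/w6.png",cv2.resize(im[180:350,220:420],None,fx=3.5,fy=3.5)[:,:,::-1])
c=robot.camera("side");im=c["image"].copy()
for dy in (-.003,.0006,.004):
    q=o["position"][:2]+[0,dy]
    for r,z in ((.021,zb),(.021,zb+.056),(.013,zb+.082)): cv2.polylines(im,[proj(c,cyl(q,r,z,z)).astype(int).reshape(-1,1,2)],False,(255,0,255) if dy==.0006 else (0,255,255),1)
    if dy!=.0006: continue
for b in blobs(c,"yellow"): print(b)
print(hullcen(c,cyl(o["position"][:2]+[0,.0006],.013,zb+.062,zb+.082)))
E
```

```text
-0.002 205.5504282794859 248.09650612058817 296.6968876813942
0.0006 201.96991091482928 243.47585006210159 291.6281009674053
0.003 198.63472534363686 239.1574540721046 286.880506097399
(np.int32(302), array([209. ,   5.8]), array([195,   0,  32,  13], dtype=int32))
(np.int32(28), array([324.4, 113.7]), array([320, 112,   9,   4], dtype=int32))
(np.int32(43), array([288.4, 124.3]), array([276, 123,  26,   3], dtype=int32))
(np.int32(121), array([304., 139.]), array([298, 134,  14,  11], dtype=int32))
(np.int32(459), array([307.3, 194.1]), array([295, 183,  26,  23], dtype=int32))
(np.int32(57), array([451.5, 192.3]), array([448, 188,   8,   9], dtype=int32))
(np.int32(74), array([457. , 241.1]), array([453, 236,   9,  11], dtype=int32))
(np.int32(77), array([462.5, 251.5]), array([458, 247,  10,  10], dtype=int32))
(np.int32(88), array([484.7, 271.2]), array([480, 266,  11,  11], dtype=int32))
(np.int32(93), array([490.9, 283.2]), array([486, 278,  11,  11], dtype=int32))
[304.25299146 139.40342194]
```

View pics/w6.png

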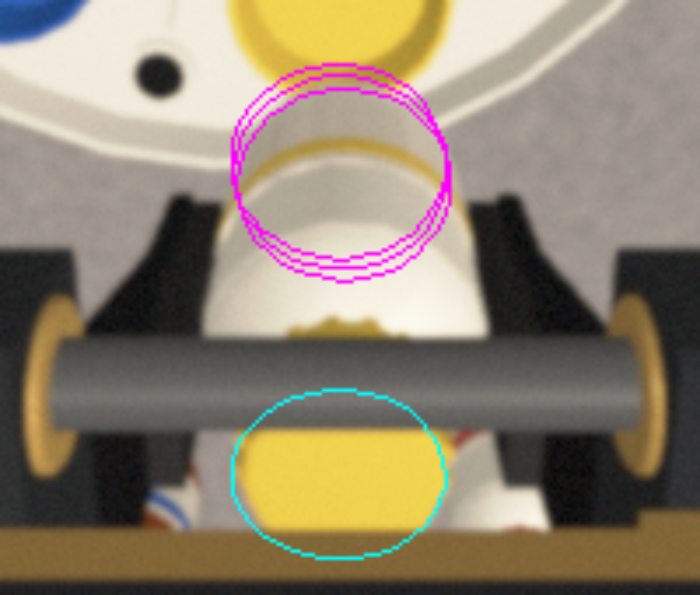

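```bash
cat >> h.py <<'E'
def cone(x,zl=.008):
    return np.vstack([cyl(x,.029,zl,zl),cyl(x,.033,.028,.028)])
def fitcup(c,u,x0,zl=.008):
    return least_squares(lambda x:hullcen(c,cone(x,zl))-u,x0,diff_step=1e-3).x
E
python3 - <<'E'
from h import *
from rig import robot
o=robot.get_obs()
W=wristcam(robot.camera("wrist"),o)
T=pickle.load(open("top0.pkl","rb"));S=pickle.load(open("side0.pkl","rb"))
for k in CUP:
  for n,c in (("top",T),("side",S),("wrist",W)):
    uv=proj(c,[*CUP[k],.02])[0]
    H=cv2.cvtColor(c["image"],cv2.COLOR_RGB2HSV).astype(int)
    lo={"red":(172,6),"yellow":(18,32),"green":(48,85),"blue":(100,122)}[k];h=H[...,0]
    m=((h>=lo[0])|(h<=lo[1])) if k=="red" else (h>=lo[0])&(h<=lo[1])
    m=(m&(H[...,1]>90)&(H[...,2]>25)).astype(np.uint8)
    yy,xx=np.indices(m.shape);rad=20 if n!="wrist" else 42
    m[np.hypot(xx-uv[0],yy-uv[1])>rad]=0
    if m.sum()<200: continue
    P=np.argwhere(m)[:,::-1].astype(np.float32)
    hu=cv2.convexHull(P);M=cv2.moments(hu)
    u=np.array([M["m10"]/M["m00"],M["m01"]/M["m00"]])
    pa=cv2.contourArea(cv2.convexHull(proj(c,cone(CUP[k])).astype(np.float32)))
    print(k,n,u.round(1),"area",M["m00"],round(pa),fitcup(c,u,CUP[k]).round(4))
E
```

```text
red top [223.7 179.5] area 598.0 639 [0.6339 0.2138]
red side [325.6 148.8] area 371.0 386 [0.6343 0.2159]
red wrist [356.8   9. ] area 1041.0 6421 [0.6293 0.1916]
yellow top [292.8 208.8] area 619.5 653 [0.5662 0.0542]
yellow side [307.5 194.2] area 468.5 500 [0.5663 0.0554]
yellow wrist [316.7 184. ] area 3637.5 3207 [0.5658 0.0511]
green top [205.6 219.4] area 586.0 655 [0.542 0.253]
green side [291.2 142.9] area 313.0 372 [0.5416 0.2548]
blue top [275.1 249.4] area 608.0 670 [0.4742 0.0936]
blue side [269.7 186.6] area 427.5 481 [0.4741 0.0948]
blue wrist [216.7 159.4] area 3267.5 3511 [0.4748 0.0956]
```

```bash
cat >> h.py <<'E'
CUP={k:v+[0,.0033] for k,v in CUP.items()}
E
python3 - <<'E'
from h import *
from rig import robot
plan(robot.get_obs(),[*CUP["yellow"]+[0,.001],.0605],-12)
E
```

```text
cur [0.567  0.0506 0.1806] x [-0.015 -0.07  -0.997] yaw -11.8 w 0.0410 t 8.27 F [-0.2  0.4 -1.8] shift [119.4  -1.8 -14.1] turn 0.2
```

Call:
move_arm(
  commands=[
    [1,20,-1.8,-7,0],
    [1,45,-1.8,-9,0],
    [1,70,-1.8,-10.6,0],
    [1,85,-1.8,-11.7,0],
    [1,100,-1.8,-12.7,0],
    [1,110,-1.8,-13.4,0],
    [1,119,-1.8,-14,0],
    [1,119,-1.8,-14,0],
  ],
)

```text
time: 8.93
position: [0.5661, 0.057, 0.0598]
tool_rot: [-0.528, -0.431, 0.568, -0.461]
ft_force: [-0.7, 0.1, -1.0]
grip_width: 0.0412
```

```bash
python3 - <<'E'
from h import *
from rig import robot
plan(robot.get_obs(),[*CUP["yellow"]+[0,.001],.0595],-12)
c=robot.camera("side");cv2.imwrite("pics/s7.png",cv2.resize(c["image"][100:250,200:400],None,fx=3.5,fy=3.5)[:,:,::-1])
plan(robot.get_obs(),[*CUP["yellow"]+[0,.001],.0595],-12)
E
```

```text
cur [0.5661 0.057  0.0598] x [-0.016 -0.07  -0.997] yaw -11.7 w 0.0412 t 8.93 F [-0.7  0.1 -1. ] shift [0.3 0.3 0.5] turn 0.3
cur [0.5663 0.0571 0.0606] x [-0.016 -0.07  -0.997] yaw -11.7 w 0.0416 t 8.98 F [ 0.1  0.8 -0.3] shift [1.1 0.1 0.6] turn 0.3
```

View pics/s7.png

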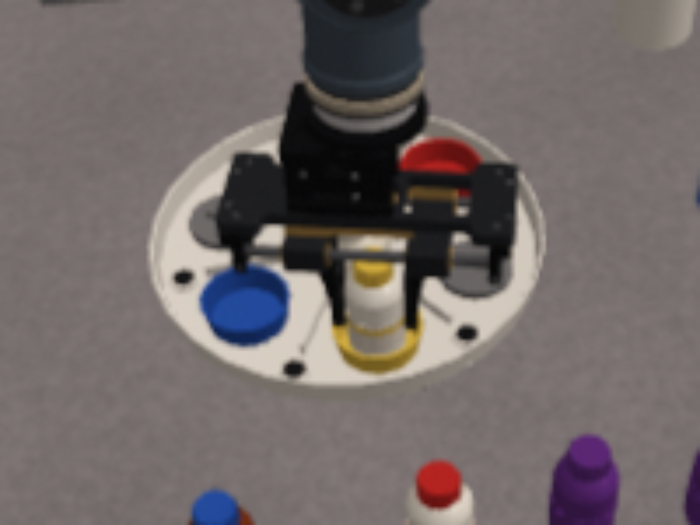

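Bottle is in the yellow cup. I'll go 1 mm further, open the fingers and rise. The side view again shows the gripper between its neighbours without touching.

Call:
move_arm(
  commands=[
    [1,0.8,0,0,0],
    [1,0.8,0,0,0],
    [0.2,0.8,0,0,0],
    [-0.2,0.8,0,0,0],
    [-0.6,0.8,0,0,0],
    [-1,0.8,0,0,0],
    [-1,0.8,0,0,0],
    [-1,0.8,0,0,0],
  ],
)

```text
time: 9.65
position: [0.5663, 0.0573, 0.0602]
tool_rot: [-0.528, -0.43, 0.568, -0.462]
ft_force: [-0.7, -0.0, 0.2]
grip_width: 0.0672
```

Call:
move_arm(
  commands=[
    [-1,0,0,0,0],
    [-1,-15,0,1,0],
    [-1,-45,0,3.2,0],
    [-1,-85,0,6,0],
    [-1,-120,0,8.5,0],
    [-1,-120,0,8.5,0],
    [-1,-120,0,8.5,0],
  ],
)

```text
time: 10.23
position: [0.5679, 0.0573, 0.1828]
tool_rot: [-0.53, -0.429, 0.566, -0.463]
ft_force: [-0.2, 0.9, 0.1]
grip_width: 0.087
```

```bash
python3 - <<'E'
from h import *
from rig import robot
o=robot.get_obs()
plan(o,[*BOT["green"],.18],-12)
c=wristcam(robot.camera("wrist"),o);cv2.imwrite("pics/w8.png",c["image"][:,:,::-1])
c=robot.camera("side");cv2.imwrite("pics/s8.png",cv2.resize(c["image"][100:250,200:400],None,fx=3.5,fy=3.5)[:,:,::-1])
for b in blobs(c,"yellow"): print(b)
E
```

```text
cur [0.5679 0.0573 0.1828] x [-0.009 -0.07  -0.997] yaw -11.7 w 0.0870 t 10.23 F [-0.2  0.9  0.1] shift [ 29.5  51.2 372.5] turn 0.3
(np.int32(321), array([209.7,   5.6]), array([195,   0,  32,  13], dtype=int32))
(np.int32(36), array([328.6, 111.3]), array([322, 110,  13,   4], dtype=int32))
(np.int32(44), array([281.3, 121.6]), array([268, 120,  29,   4], dtype=int32))
(np.int32(101), array([306.3, 176. ]), array([301, 171,  11,  11], dtype=int32))
(np.int32(173), array([306.8, 197.6]), array([295, 187,  26,  19], dtype=int32))
(np.int32(57), array([451.5, 192.3]), array([448, 188,   8,   9], dtype=int32))
(np.int32(73), array([457. , 241.2]), array([453, 236,   9,  11], dtype=int32))
(np.int32(77), array([462.5, 251.5]), array([458, 247,  10,  10], dtype=int32))
(np.int32(87), array([484.7, 271.3]), array([480, 266,  11,  11], dtype=int32))
(np.int32(93), array([490.9, 283.2]), array([486, 278,  11,  11], dtype=int32))
```

View pics/w8.png

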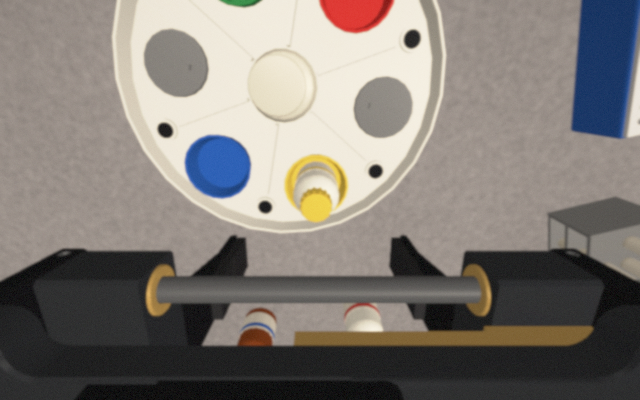

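View pics/s8.png

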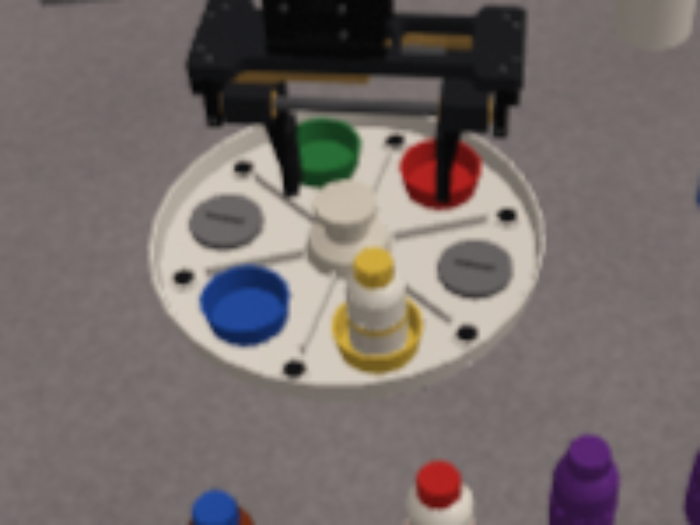

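Yellow bottle stands upright inside the yellow cup at (306,176). Next is green.

Call:
move_arm(
  commands=[
    [-1,3,6,40,0],
    [-1,29,51,372,0],
    [-1,29,51,372,0],
    [-1,29,51,372,0],
    [-1,29,51,372,0],
    [-1,29,51,372,0],
    [-1,29,51,372,0],
    [-1,29,51,372,0],
  ],
)

```text
time: 11.0
position: [0.5419, -0.2753, 0.1757]
tool_rot: [-0.528, -0.432, 0.568, -0.46]
ft_force: [0.2, 0.1, 0.5]
grip_width: 0.0874
```

```bash
python3 - <<'E'
from h import *
from rig import robot
o=robot.get_obs()
plan(o,[*BOT["green"],.18],-12)
E
```

```text
cur [ 0.5419 -0.2753  0.1757] x [-0.019 -0.067 -0.998] yaw -11.7 w 0.0874 t 11.00 F [0.2 0.1 0.5] shift [-1.4  9.1 42.8] turn 0.3
```

Call:
move_arm(
  commands=[
    [-1,-1,6,30,0],
    [-1,-1,8,42,0],
    [-1,-1,8,42,0],
    [-1,-1,8,42,0],
    [-1,-1,8,42,0],
  ],
)

```text
time: 11.42
position: [0.5423, -0.3141, 0.1808]
tool_rot: [-0.528, -0.432, 0.568, -0.461]
ft_force: [0.2, 0.3, -0.5]
grip_width: 0.0867
```

```bash
python3 - <<'E'
from h import *
from rig import robot
o=robot.get_obs()
c=wristcam(robot.camera("wrist"),o);cv2.imwrite("pics/w9.png",c["image"][:,:,::-1])
for b in blobs(c,"green"): print(b[0],b[1],fitcap([c],[b[1]])[0].round(4))
plan(o,[*BOT["green"],.05],-12)
E
```

```text
1324 [458.5  36.3] [ 0.6654 -0.2109]
651 [319.5 207.1] [ 0.5423 -0.3192]
cur [ 0.5423 -0.3141  0.1808] x [-0.018 -0.067 -0.998] yaw -11.6 w 0.0867 t 11.42 F [ 0.2  0.3 -0.5] shift [130.9   1.5  -4.4] turn 0.4
```

View pics/w9.png

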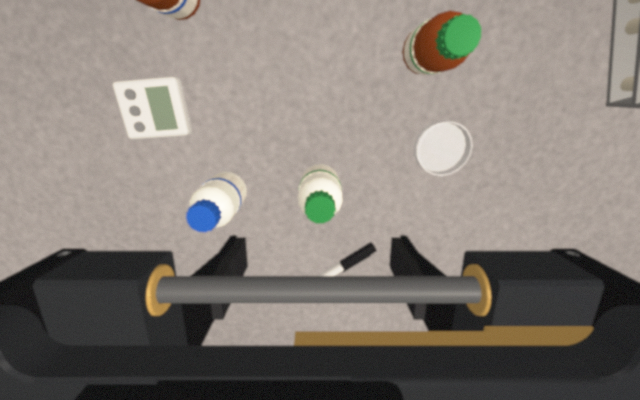

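White-shouldered green bottle is at (320,207), with the amber one well clear at (440,40). I'll descend on the white one.

Call:
move_arm(
  commands=[
    [-1,30,1.5,-1,0],
    [-1,60,1.5,-2,0],
    [-1,90,1.5,-3,0],
    [-1,110,1.5,-4,0],
    [-1,122,1.5,-4,0],
    [-1,130.5,1.5,-4.4,0],
    [-1,130.5,1.5,-4.4,0],
    [1,130.5,1.5,-4.4,0],
  ],
)

```text
time: 12.13
position: [0.544, -0.3214, 0.0523]
tool_rot: [-0.528, -0.43, 0.567, -0.462]
ft_force: [0.6, -0.2, -0.3]
grip_width: 0.0846
```

Call:
move_arm(
  commands=[
    [1,0,0,0,0],
    [1,0,0,0,0],
    [1,0,0,0,0],
    [1,0,0,0,0],
    [1,0,0,0,0],
    [1,0,0,0,0],
    [1,0,0,0,0],
  ],
)

```text
time: 12.72
position: [0.5432, -0.3218, 0.0519]
tool_rot: [-0.528, -0.43, 0.568, -0.462]
ft_force: [-0.4, -0.1, 2.2]
grip_width: 0.0416
```

```bash
python3 - <<'E'
from h import *
from rig import robot
o=robot.get_obs()
plan(o,[o["position"][0],o["position"][1],.19]);print(np.array(o["position"])[:2]-BOT["green"])
E
```

```text
cur [ 0.5432 -0.3218  0.0519] x [-0.016 -0.07  -0.997] yaw -11.7 w 0.0416 t 12.72 F [-0.4 -0.1  2.2] shift [-1.377e+02 -1.000e-01  9.900e+00]
[ 0.00103517 -0.00290442]
```

Call:
move_arm(
  commands=[
    [1,-20,0,1.4,0],
    [1,-45,0,3.2,0],
    [1,-75,0,5.4,0],
    [1,-105,0,7.5,0],
    [1,-130,0,9.3,0],
    [1,-137,0,9.8,0],
    [1,-137,0,9.8,0],
    [1,-137,0,9.8,0],
  ],
)

```text
time: 13.38
position: [0.543, -0.3214, 0.1884]
tool_rot: [-0.528, -0.431, 0.568, -0.461]
ft_force: [-0.0, 0.2, -1.1]
grip_width: 0.0412
```

```bash
python3 - <<'E'
from h import *
from rig import robot
plan(robot.get_obs(),[*CUP["green"]-[0,.002],.19],-12)
E
```

```text
cur [ 0.543  -0.3214  0.1884] x [-0.016 -0.069 -0.997] yaw -11.7 w 0.0412 t 13.38 F [-0.   0.2 -1.1] shift [ -41.1 -117.  -559.8] turn 0.3
```

Call:
move_arm(
  commands=[
    [1,-2,-5,-24,0],
    [1,-4,-12,-58,0],
    [1,-7,-20,-96,0],
    [1,-10,-28,-134,0],
    [1,-13,-36,-172,0],
    [1,-16,-44,-210,0],
    [1,-18,-52,-248,0],
    [1,-21,-60,-286,0],
  ],
)

```text
time: 14.05
position: [0.541, -0.0267, 0.1871]
tool_rot: [-0.527, -0.432, 0.569, -0.46]
ft_force: [0.3, -0.9, -1.1]
grip_width: 0.0417
```

```bash
python3 - <<'E'
from h import *
from rig import robot
plan(robot.get_obs(),[*CUP["green"]-[0,.002],.19],-12)
E
```

```text
cur [ 0.541  -0.0267  0.1871] x [-0.021 -0.069 -0.997] yaw -11.7 w 0.0417 t 14.05 F [ 0.3 -0.9 -1.1] shift [ -22.   -55.4 -272.3] turn 0.3
```

Call:
move_arm(
  commands=[
    [1,-3,-8,-38,0],
    [1,-6,-16,-76,0],
    [1,-9,-24,-114,0],
    [1,-12,-32,-152,0],
    [1,-15,-40,-190,0],
    [1,-18,-48,-225,0],
    [1,-20,-54,-255,0],
    [1,-21,-56,-272,0],
  ],
)

```text
time: 14.72
position: [0.5413, 0.2529, 0.1885]
tool_rot: [-0.526, -0.432, 0.568, -0.462]
ft_force: [0.3, -0.8, -0.7]
grip_width: 0.0412
```

Call:
move_arm(
  commands=[
    [1,0,0,0,0],
    [1,0,0,0,0],
    [1,0,0,0,0],
  ],
)

```text
time: 14.97
position: [0.5423, 0.2487, 0.1894]
tool_rot: [-0.527, -0.431, 0.569, -0.461]
ft_force: [0.3, -0.5, -1.0]
grip_width: 0.0414
```

```bash
python3 - <<'E'
from h import *
from rig import robot
o=robot.get_obs()
c=wristcam(robot.camera("wrist"),o);im=c["image"].copy()
zb=o["position"][2]-.0519
for b in blobs(c,"green"): print(b)
cv2.polylines(im,[proj(c,cyl(CUP["green"],.033,.028,.028)).astype(int).reshape(-1,1,2)],False,(255,0,255),1)
for dy in (0,.003):cv2.polylines(im,[proj(c,cyl(o["position"][:2]+[0,dy],.021,zb,zb)).astype(int).reshape(-1,1,2)],False,(255,0,0),1)
cv2.imwrite("pics/w10.png",cv2.resize(im[100:300,200:440],None,fx=3,fy=3)[:,:,::-1])
plan(o,[*CUP["green"]-[0,.002],.061],-12)
E
```

```text
(np.int32(2489), array([317. , 174.3]), array([288, 148,  59,  53], dtype=int32))
(np.int32(234), array([317.6, 271.1]), array([299, 266,  39,  10], dtype=int32))
(np.int32(1215), array([317.2, 314.6]), array([289, 304,  59,  26], dtype=int32))
cur [0.5423 0.2487 0.1894] x [-0.019 -0.071 -0.997] yaw -11.7 w 0.0414 t 14.97 F [ 0.3 -0.5 -1. ] shift [127.8  -0.2 -12.7] turn 0.3
```

View pics/w10.png

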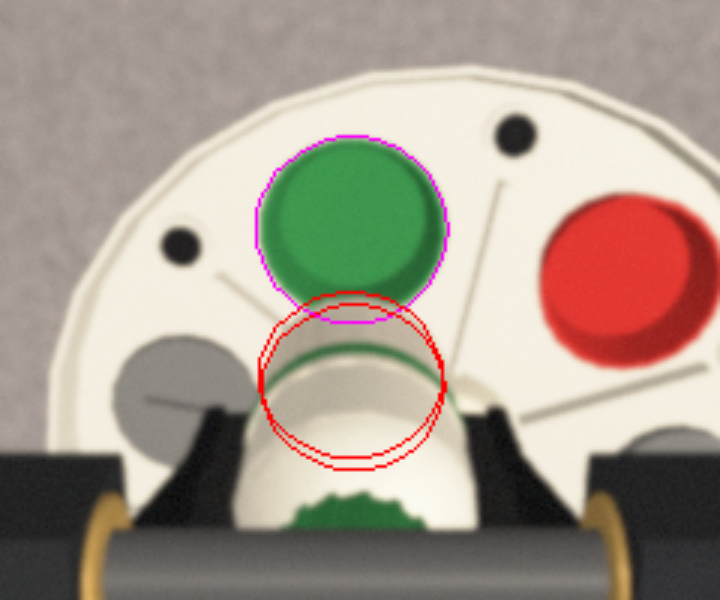

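Call:
move_arm(
  commands=[
    [1,20,0,-7,0],
    [1,45,0,-9,0],
    [1,70,0,-10.6,0],
    [1,90,0,-11.7,0],
    [1,107,0,-12.7,0],
    [1,119,0,-13.3,0],
    [1,127.5,0,-13.7,0],
    [1,127.5,0,-13.7,0],
  ],
)

```text
time: 15.68
position: [0.5439, 0.253, 0.0618]
tool_rot: [-0.528, -0.43, 0.569, -0.461]
ft_force: [-0.2, -0.2, -0.2]
grip_width: 0.0417
```

```bash
python3 - <<'E'
from h import *
from rig import robot
robot.camera("side")
c=robot.camera("side");cv2.imwrite("pics/s11.png",cv2.resize(c["image"][80:230,200:400],None,fx=3.5,fy=3.5)[:,:,::-1])
plan(robot.get_obs(),[*CUP["green"]-[0,.001],.061],-12)
E
```

```text
cur [0.5447 0.2538 0.0635] x [-0.015 -0.07  -0.997] yaw -11.7 w 0.0417 t 15.78 F [ 0.4 -0.5 -0.1] shift [ 2.6 -2.2  1.1] turn 0.3
```

View pics/s11.png

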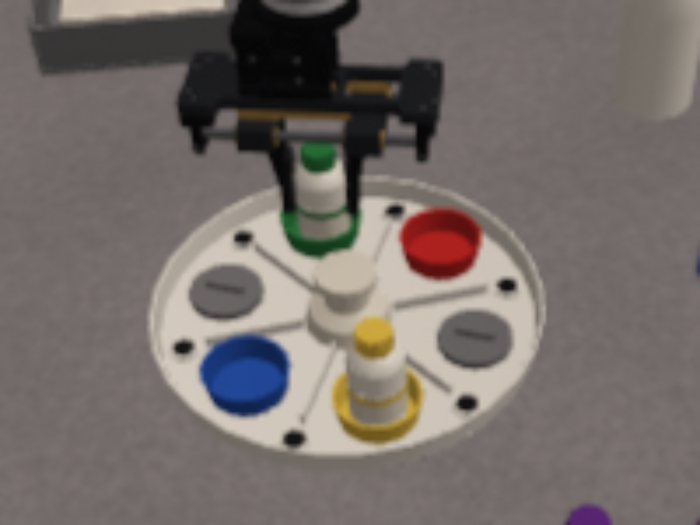

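Call:
move_arm(
  commands=[
    [1,1,-2.2,1,0],
    [1,2.4,-2.2,1,0],
    [1,2.4,-2.2,1,0],
    [1,2.4,-2.2,1,0],
  ],
)

```text
time: 16.12
position: [0.542, 0.2536, 0.0613]
tool_rot: [-0.528, -0.43, 0.567, -0.462]
ft_force: [-1.0, 0.1, -1.4]
grip_width: 0.0412
```

```bash
python3 - <<'E'
from h import *
from rig import robot
plan(robot.get_obs(),[*CUP["green"]-[0,.001],.061],-12)
E
```

```text
cur [0.542  0.2536 0.0613] x [-0.014 -0.07  -0.997] yaw -11.7 w 0.0412 t 16.12 F [-1.   0.1 -1.4] shift [0.3 0.4 0.5] turn 0.3
```

Call:
move_arm(
  commands=[
    [1,0.4,0,0,0],
    [0.2,0.4,0,0,0],
    [-0.2,0.4,0,0,0],
    [-0.6,0.4,0,0,0],
    [-1,0.4,0,0,0],
    [-1,0.4,0,0,0],
    [-1,0.4,0,0,0],
    [-1,0.4,0,0,0],
  ],
)

```text
time: 16.78
position: [0.5419, 0.2534, 0.0604]
tool_rot: [-0.528, -0.43, 0.568, -0.462]
ft_force: [-0.1, 0.7, -1.3]
grip_width: 0.0736
```

Call:
move_arm(
  commands=[
    [-1,0,0,0,0],
    [-1,-15,0,1,0],
    [-1,-45,0,3.2,0],
    [-1,-85,0,6,0],
    [-1,-120,0,8.5,0],
    [-1,-120,0,8.5,0],
    [-1,-120,0,8.5,0],
  ],
)

```text
time: 17.37
position: [0.5435, 0.254, 0.1834]
tool_rot: [-0.53, -0.43, 0.566, -0.463]
ft_force: [-0.4, -0.2, -0.4]
grip_width: 0.087
```

```bash
python3 - <<'E'
from h import *
from rig import robot
o=robot.get_obs()
plan(o,[*BOT["red"],.185],-12)
c=wristcam(robot.camera("wrist"),o);cv2.imwrite("pics/w12.png",c["image"][:,:,::-1])
for b in blobs(c,"green"): print(b[0],b[1],fitcap([c],[b[1]],.071,.091)[0].round(4))
E
```

```text
cur [0.5435 0.254  0.1834] x [-0.009 -0.068 -0.998] yaw -11.7 w 0.0870 t 17.37 F [-0.4 -0.2 -0.4] shift [ 23.4 117.9 356. ] turn 0.3
526 [312.9 173. ] [0.5458 0.2818]
676 [315.5 202.5] [0.5425 0.2561]
```

View pics/w12.png

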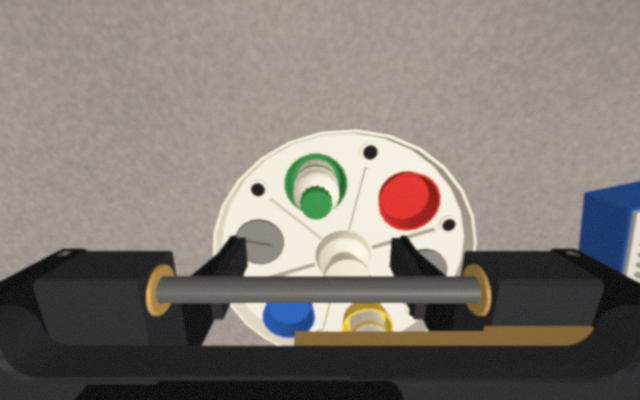

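Green bottle is in the green cup, cap at (316,203). Next is red.

Call:
move_arm(
  commands=[
    [-1,2,12,36,0],
    [-1,23,118,356,0],
    [-1,23,118,356,0],
    [-1,23,118,356,0],
    [-1,23,118,356,0],
    [-1,23,118,356,0],
    [-1,23,118,356,0],
    [-1,23,118,356,0],
  ],
)

```text
time: 18.08
position: [0.5782, -0.0756, 0.1805]
tool_rot: [-0.527, -0.432, 0.569, -0.46]
ft_force: [-0.2, 0.1, 0.3]
grip_width: 0.0873
```

```bash
python3 - <<'E'
from h import *
from rig import robot
plan(robot.get_obs(),[*BOT["red"],.185],-12)
E
```

```text
cur [ 0.5782 -0.0756  0.1805] x [-0.02  -0.068 -0.997] yaw -11.7 w 0.0873 t 18.08 F [-0.2  0.1  0.3] shift [-1.6 17.  41.3] turn 0.3
```

Call:
move_arm(
  commands=[
    [-1,-1,12,30,0],
    [-1,-1,16,41,0],
    [-1,-1,16,41,0],
    [-1,-1,16,41,0],
    [-1,-1,16,41,0],
  ],
)

```text
time: 18.5
position: [0.586, -0.1152, 0.1854]
tool_rot: [-0.528, -0.432, 0.568, -0.461]
ft_force: [-0.2, -0.1, -0.3]
grip_width: 0.0874
```

```bash
python3 - <<'E'
from h import *
from rig import robot
robot.camera("wrist")
o=robot.get_obs()
c=wristcam(robot.camera("wrist"),o);cv2.imwrite("pics/w13.png",c["image"][:,:,::-1])
for b in blobs(c,"red"): print(b[0],b[1],fitcap([c],[b[1]])[0].round(4))
plan(o,[*BOT["red"],.05],-12)
E
```

```text
729 [319.8 204.6] [ 0.5867 -0.1198]
296 [631.8 270.9] [ 0.8699 -0.2488]
cur [ 0.5862 -0.1149  0.1858] x [-0.018 -0.068 -0.998] yaw -11.6 w 0.0869 t 18.55 F [ 0.2 -0.6  0.3] shift [135.7   1.7  -5.4] turn 0.4
```

View pics/w13.png

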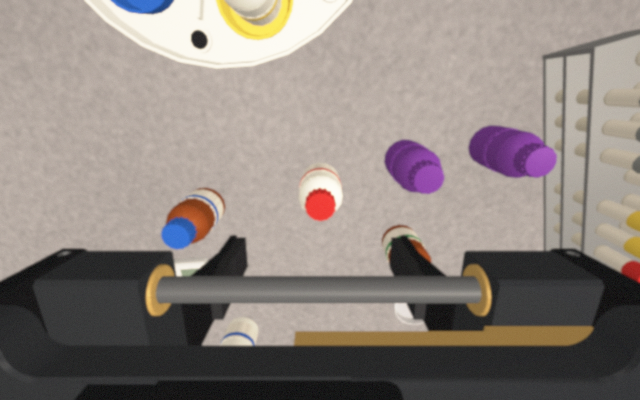

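Call:
move_arm(
  commands=[
    [-1,30,1,-2,0],
    [-1,60,1,-4,0],
    [-1,90,1,-5.5,0],
    [-1,110,1,-7,0],
    [-1,126,1,-7.5,0],
    [-1,136.5,1,-7.5,0],
    [-1,136.5,1,-7.5,0],
    [-1,136.5,1,-7.5,0],
  ],
)

```text
time: 19.27
position: [0.5877, -0.1187, 0.05]
tool_rot: [-0.528, -0.431, 0.568, -0.462]
ft_force: [0.1, 0.1, 0.8]
grip_width: 0.0871
```

Call:
move_arm(
  commands=[
    [1,0,0,0,0],
    [1,0,0,0,0],
    [1,0,0,0,0],
    [1,0,0,0,0],
    [1,0,0,0,0],
    [1,0,0,0,0],
    [1,0,0,0,0],
    [1,0,0,0,0],
  ],
)

```text
time: 19.93
position: [0.5875, -0.1196, 0.0501]
tool_rot: [-0.528, -0.43, 0.568, -0.462]
ft_force: [-1.1, 1.0, 1.4]
grip_width: 0.0416
```

```bash
python3 - <<'E'
from h import *
from rig import robot
o=robot.get_obs()
plan(o,[o["position"][0],o["position"][1],.19]);print(np.array(o["position"])[:2]-BOT["red"])
E
```

```text
cur [ 0.5875 -0.1196  0.0501] x [-0.016 -0.07  -0.997] yaw -11.7 w 0.0416 t 19.93 F [-1.1  1.   1.4] shift [-139.5   -0.2   10. ]
[ 0.00092999 -0.00029707]
```

Good grasp. I'll lift and carry it to the red cup.

Call:
move_arm(
  commands=[
    [1,-20,0,1.4,0],
    [1,-45,0,3.2,0],
    [1,-75,0,5.4,0],
    [1,-105,0,7.5,0],
    [1,-130,0,9.3,0],
    [1,-139,0,9.8,0],
    [1,-139,0,9.8,0],
    [1,-139,0,9.8,0],
  ],
)

```text
time: 20.6
position: [0.5873, -0.1193, 0.1888]
tool_rot: [-0.528, -0.431, 0.568, -0.462]
ft_force: [0.7, -0.2, -1.7]
grip_width: 0.0413
```

```bash
python3 - <<'E'
from h import *
from rig import robot
plan(robot.get_obs(),[*CUP["red"],.19],-12)
E
```

```text
cur [ 0.5873 -0.1193  0.1888] x [-0.016 -0.069 -0.997] yaw -11.7 w 0.0413 t 20.60 F [ 0.7 -0.2 -1.7] shift [ -25.1  -21.8 -335.6] turn 0.3
```

Call:
move_arm(
  commands=[
    [1,-2,-1.5,-24,0],
    [1,-4,-4,-60,0],
    [1,-7,-6,-98,0],
    [1,-10,-9,-136,0],
    [1,-13,-11,-174,0],
    [1,-16,-14,-212,0],
    [1,-19,-16,-250,0],
    [1,-22,-19,-285,0],
  ],
)

```text
time: 21.27
position: [0.6257, 0.1663, 0.1877]
tool_rot: [-0.527, -0.432, 0.569, -0.461]
ft_force: [0.8, -0.8, -0.3]
grip_width: 0.0415
```

Call:
move_arm(
  commands=[
    [1,-1.5,-1.5,-20,0],
    [1,-3,-3,-38,0],
    [1,-3,-3,-50,0],
    [1,-3,-3,-50,0],
    [1,-3,-3,-50,0],
    [1,-3,-3,-50,0],
  ],
)

```text
time: 21.77
position: [0.6339, 0.2126, 0.1892]
tool_rot: [-0.527, -0.43, 0.569, -0.461]
ft_force: [0.2, -0.2, -0.8]
grip_width: 0.0417
```

```bash
python3 - <<'E'
from h import *
from rig import robot
robot.camera("wrist")
o=robot.get_obs()
c=wristcam(robot.camera("wrist"),o);im=c["image"].copy()
zb=o["position"][2]-.0501
cv2.polylines(im,[proj(c,cyl(CUP["red"],.033,.028,.028)).astype(int).reshape(-1,1,2)],False,(255,0,255),1)
for dy in (0,.003):cv2.polylines(im,[proj(c,cyl(o["position"][:2]+[0,dy],.021,zb,zb)).astype(int).reshape(-1,1,2)],False,(0,0,255),1)
cv2.imwrite("pics/w14.png",cv2.resize(im[100:300,200:440],None,fx=3,fy=3)[:,:,::-1])
plan(o,[*CUP["red"]+[0,.0005],.0593],-12)
E
```

```text
cur [0.6341 0.2124 0.1897] x [-0.017 -0.071 -0.997] yaw -11.8 w 0.0416 t 21.82 F [ 0.9 -1.4 -0.2] shift [ 1.298e+02 -1.000e-01 -1.230e+01] turn 0.2
```

View pics/w14.png

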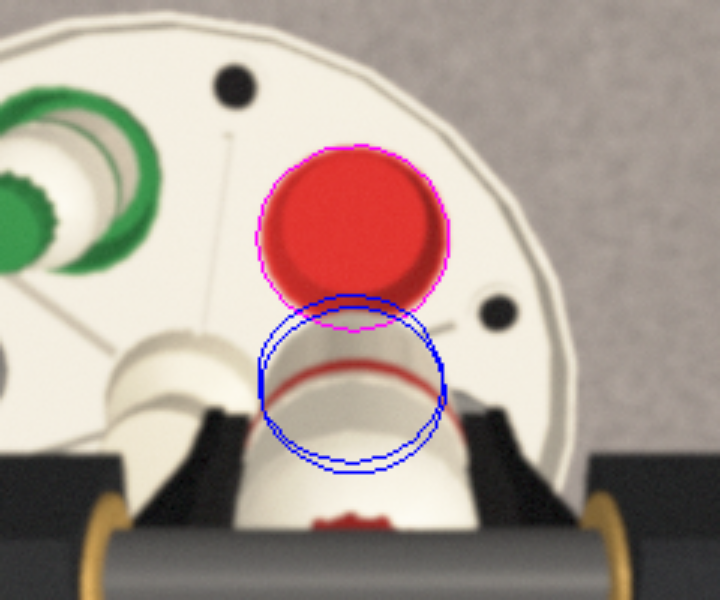

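Call:
move_arm(
  commands=[
    [1,20,0,-7,0],
    [1,45,0,-8.5,0],
    [1,70,0,-10,0],
    [1,90,0,-11.5,0],
    [1,107,0,-12.5,0],
    [1,119,0,-13,0],
    [1,127.5,0,-13,0],
    [1,127.5,0,-13,0],
  ],
)

```text
time: 22.53
position: [0.6341, 0.2167, 0.0606]
tool_rot: [-0.527, -0.431, 0.569, -0.461]
ft_force: [-1.3, 0.5, -0.3]
grip_width: 0.0414
```

```bash
python3 - <<'E'
from h import *
from rig import robot
robot.camera("side")
c=robot.camera("side");cv2.imwrite("pics/s15.png",cv2.resize(c["image"][80:230,200:400],None,fx=3.5,fy=3.5)[:,:,::-1])
plan(robot.get_obs(),[*CUP["red"]+[0,.0005],.0593],-12)
E
```

```text
cur [0.6356 0.2174 0.0629] x [-0.014 -0.07  -0.997] yaw -11.7 w 0.0414 t 22.63 F [ 0.7  0.2 -1.2] shift [ 3.7 -0.9  2.1] turn 0.3
```

View pics/s15.png

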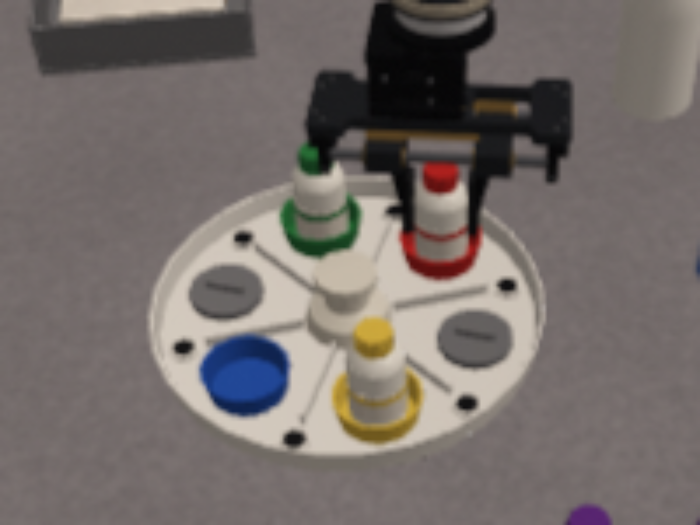

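```bash
python3 - <<'E'
from h import *
from rig import robot
c=robot.camera("side");im=c["image"].copy()
cv2.imwrite("pics/s16.png",cv2.resize(im[110:165,265:345],None,fx=9,fy=9,interpolation=cv2.INTER_CUBIC)[:,:,::-1])
E
```

```text
(no output)
```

View pics/s16.png

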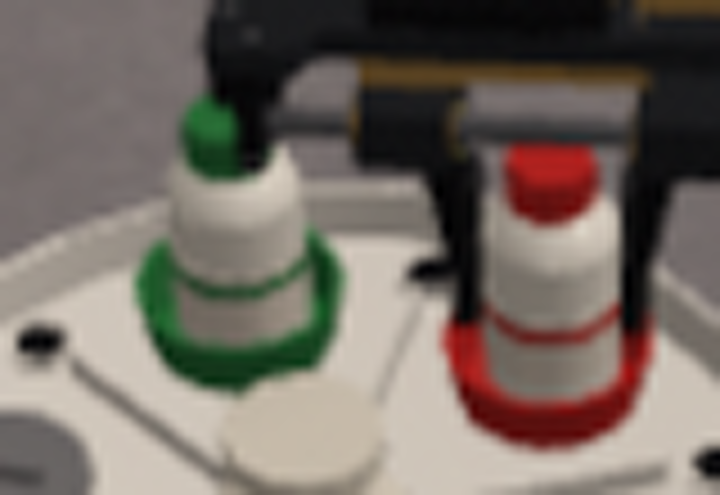

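Green is upright; its cap is only partly hidden by the gripper's bracket, and the wrist force is nil. I'll finish lowering red.

Call:
move_arm(
  commands=[
    [1,1.5,-0.9,2,0],
    [1,3.3,-0.9,2,0],
    [1,3.3,-0.9,2,0],
    [1,3.3,-0.9,2,0],
  ],
)

```text
time: 23.02
position: [0.6339, 0.2158, 0.0596]
tool_rot: [-0.528, -0.43, 0.568, -0.462]
ft_force: [0.9, -1.5, -0.8]
grip_width: 0.0417
```

```bash
python3 - <<'E'
from h import *
from rig import robot
plan(robot.get_obs(),[*CUP["red"]+[0,.0005],.0593],-12)
E
```

```text
cur [0.6339 0.2158 0.0596] x [-0.015 -0.07  -0.997] yaw -11.7 w 0.0417 t 23.02 F [ 0.9 -1.5 -0.8] shift [0.3 0.5 0.5] turn 0.3
```

Call:
move_arm(
  commands=[
    [1,0.3,0,0,0],
    [0.2,0.3,0,0,0],
    [-0.2,0.3,0,0,0],
    [-0.6,0.3,0,0,0],
    [-1,0.3,0,0,0],
    [-1,0.3,0,0,0],
    [-1,0.3,0,0,0],
    [-1,0.3,0,0,0],
  ],
)

```text
time: 23.68
position: [0.6338, 0.2158, 0.0589]
tool_rot: [-0.528, -0.43, 0.568, -0.462]
ft_force: [0.0, 0.1, 0.8]
grip_width: 0.0735
```

Call:
move_arm(
  commands=[
    [-1,0,0,0,0],
    [-1,-15,0,1,0],
    [-1,-45,0,3.2,0],
    [-1,-85,0,6,0],
    [-1,-120,0,8.5,0],
    [-1,-120,0,8.5,0],
    [-1,-120,0,8.5,0],
  ],
)

```text
time: 24.27
position: [0.6357, 0.2162, 0.1825]
tool_rot: [-0.53, -0.429, 0.566, -0.463]
ft_force: [-0.3, -0.1, 0.1]
grip_width: 0.0868
```

```bash
python3 - <<'E'
from h import *
from rig import robot
o=robot.get_obs()
plan(o,[*BOT["blue"],.185],-12)
c=wristcam(robot.camera("wrist"),o);cv2.imwrite("pics/w17.png",c["image"][:,:,::-1])
for b in blobs(c,"red"): print(b[0],b[1],fitcap([c],[b[1]],.071,.091)[0].round(4))
E
```

```text
cur [0.6357 0.2162 0.1825] x [-0.009 -0.069 -0.998] yaw -11.7 w 0.0868 t 24.27 F [-0.3 -0.1  0.1] shift [ 35.  -85.4 550.7] turn 0.3
909 [315.2 174.5] [0.6397 0.2426]
792 [315.  205.9] [0.6338 0.2157]
```

View pics/w17.png

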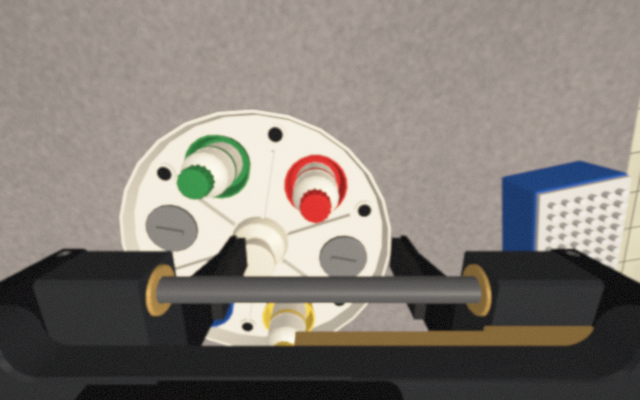

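Red is in its cup and centred, cap at (315,206). Now the white blue-capped bottle.

Call:
move_arm(
  commands=[
    [-1,2,-5,36,0],
    [-1,33,-85,550,0],
    [-1,33,-85,550,0],
    [-1,33,-85,550,0],
    [-1,33,-85,550,0],
    [-1,33,-85,550,0],
    [-1,33,-85,550,0],
    [-1,33,-85,550,0],
  ],
)

```text
time: 24.98
position: [0.5169, -0.0927, 0.1812]
tool_rot: [-0.527, -0.432, 0.568, -0.461]
ft_force: [1.2, -0.3, 0.0]
grip_width: 0.087
```

```bash
python3 - <<'E'
from h import *
from rig import robot
plan(robot.get_obs(),[*BOT["blue"],.185],-12)
E
```

```text
cur [ 0.5169 -0.0927  0.1812] x [-0.019 -0.068 -0.997] yaw -11.7 w 0.0870 t 24.98 F [ 1.2 -0.3  0. ] shift [ 12.4 -31.9 224.9] turn 0.3
```

Call:
move_arm(
  commands=[
    [-1,12,-31,224,0],
    [-1,12,-31,224,0],
    [-1,12,-31,224,0],
    [-1,12,-31,224,0],
    [-1,12,-31,224,0],
    [-1,12,-31,224,0],
    [-1,12,-31,224,0],
    [-1,12,-31,224,0],
  ],
)

```text
time: 25.65
position: [0.4421, -0.305, 0.1854]
tool_rot: [-0.529, -0.431, 0.568, -0.46]
ft_force: [0.9, 1.0, 0.1]
grip_width: 0.0865
```

```bash
python3 - <<'E'
from h import *
from rig import robot
for i in range(3): robot.camera("wrist")
o=robot.get_obs()
c=wristcam(robot.camera("wrist"),o);cv2.imwrite("pics/w18.png",c["image"][:,:,::-1])
for b in blobs(c,"blue"): print(b[0],b[1],fitcap([c],[b[1]])[0].round(4))
plan(o,[*BOT["blue"],.05],-12);print(o["q"].round(3))
E
```

```text
673 [316.  204.4] [ 0.4405 -0.3071]
cur [ 0.4432 -0.303   0.1861] x [-0.017 -0.067 -0.998] yaw -11.6 w 0.0871 t 25.80 F [-0.3  1.5  0.1] shift [136.1  -1.9  -5.1] turn 0.4
[-0.776  0.488  1.732 -0.077  0.888 -0.525]
```

View pics/w18.png

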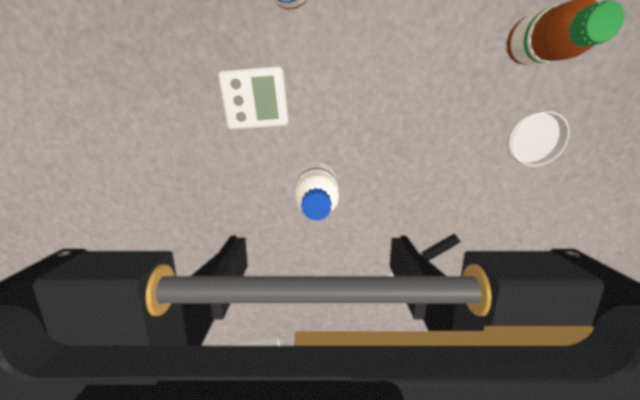

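White shoulder and blue cap at (316,204), so this is the reagent and not the amber one. I'll descend.

Call:
move_arm(
  commands=[
    [-1,30,-2,-2,0],
    [-1,60,-2,-4,0],
    [-1,90,-2,-5.5,0],
    [-1,110,-2,-6.5,0],
    [-1,126,-2,-6.5,0],
    [-1,136.5,-2,-6.5,0],
    [-1,136.5,-2,-6.5,0],
    [-1,136.5,-2,-6.5,0],
  ],
)

```text
time: 26.52
position: [0.4411, -0.3069, 0.0503]
tool_rot: [-0.528, -0.431, 0.568, -0.462]
ft_force: [-0.6, 0.9, -0.1]
grip_width: 0.087
```

Call:
move_arm(
  commands=[
    [1,0,0,0,0],
    [1,0,0,0,0],
    [1,0,0,0,0],
    [1,0,0,0,0],
    [1,0,0,0,0],
    [1,0,0,0,0],
    [1,0,0,0,0],
    [1,0,0,0,0],
  ],
)

```text
time: 27.18
position: [0.4407, -0.3077, 0.0505]
tool_rot: [-0.528, -0.43, 0.568, -0.462]
ft_force: [0.1, 0.6, 1.1]
grip_width: 0.0416
```

```bash
python3 - <<'E'
from h import *
from rig import robot
o=robot.get_obs()
plan(o,[o["position"][0],o["position"][1],.19]);print(np.array(o["position"])[:2]-BOT["blue"])
E
```

```text
cur [ 0.4407 -0.3077  0.0505] x [-0.015 -0.07  -0.997] yaw -11.7 w 0.0416 t 27.18 F [0.1 0.6 1.1] shift [-1.391e+02 -1.000e-01  1.000e+01]
[ 0.00060619 -0.00091459]
```

Call:
move_arm(
  commands=[
    [1,-20,0,1.4,0],
    [1,-45,0,3.2,0],
    [1,-75,0,5.4,0],
    [1,-105,0,7.5,0],
    [1,-130,0,9.3,0],
    [1,-139,0,9.8,0],
    [1,-139,0,9.8,0],
    [1,-139,0,9.8,0],
  ],
)

```text
time: 27.85
position: [0.4406, -0.3072, 0.1893]
tool_rot: [-0.528, -0.431, 0.568, -0.462]
ft_force: [0.4, 1.0, -2.2]
grip_width: 0.0416
```

```bash
python3 - <<'E'
from h import *
from rig import robot
plan(robot.get_obs(),[*CUP["blue"],.19],-12)
E
```

```text
cur [ 0.4406 -0.3072  0.1893] x [-0.016 -0.069 -0.997] yaw -11.7 w 0.0416 t 27.85 F [ 0.4  1.  -2.2] shift [ -29.1  -48.6 -399.4] turn 0.3
```

Call:
move_arm(
  commands=[
    [1,-2,-3,-24,0],
    [1,-4,-7,-60,0],
    [1,-7,-12,-98,0],
    [1,-10,-16,-136,0],
    [1,-13,-21,-174,0],
    [1,-16,-26,-212,0],
    [1,-19,-30,-250,0],
    [1,-21,-35,-288,0],
  ],
)

```text
time: 28.52
position: [0.4639, -0.0157, 0.1882]
tool_rot: [-0.527, -0.432, 0.569, -0.461]
ft_force: [0.6, 0.8, -0.9]
grip_width: 0.0415
```

```bash
python3 - <<'E'
from h import *
from rig import robot
plan(robot.get_obs(),[*CUP["blue"],.19],-12)
E
```

```text
cur [ 0.4639 -0.0157  0.1882] x [-0.019 -0.069 -0.997] yaw -11.7 w 0.0415 t 28.52 F [ 0.6  0.8 -0.9] shift [  -9.6  -12.3 -109.8] turn 0.3
```

Call:
move_arm(
  commands=[
    [1,-3,-4,-36,0],
    [1,-6,-8,-70,0],
    [1,-8,-11,-98,0],
    [1,-9,-12,-111,0],
    [1,-9,-12,-111,0],
    [1,-9,-12,-111,0],
    [1,-9,-12,-111,0],
  ],
)

```text
time: 29.1
position: [0.4751, 0.0932, 0.1899]
tool_rot: [-0.527, -0.431, 0.569, -0.461]
ft_force: [-0.1, 0.3, -0.6]
grip_width: 0.0412
```

```bash
python3 - <<'E'
from h import *
from rig import robot
robot.camera("wrist")
o=robot.get_obs()
c=wristcam(robot.camera("wrist"),o);im=c["image"].copy()
zb=o["position"][2]-.0505
cv2.polylines(im,[proj(c,cyl(CUP["blue"],.033,.028,.028)).astype(int).reshape(-1,1,2)],False,(255,0,255),1)
for dy in (0,.003):cv2.polylines(im,[proj(c,cyl(o["position"][:2]+[0,dy],.021,zb,zb)).astype(int).reshape(-1,1,2)],False,(255,0,0),1)
cv2.imwrite("pics/w19.png",cv2.resize(im[100:300,200:440],None,fx=3,fy=3)[:,:,::-1])
plan(o,[*CUP["blue"]+[0,.0005],.0597],-12)
E
```

```text
cur [0.4754 0.0929 0.1902] x [-0.018 -0.07  -0.997] yaw -11.8 w 0.0414 t 29.15 F [ 0.2  1.5 -1.6] shift [130.   -1.1 -11.5] turn 0.2
```

View pics/w19.png

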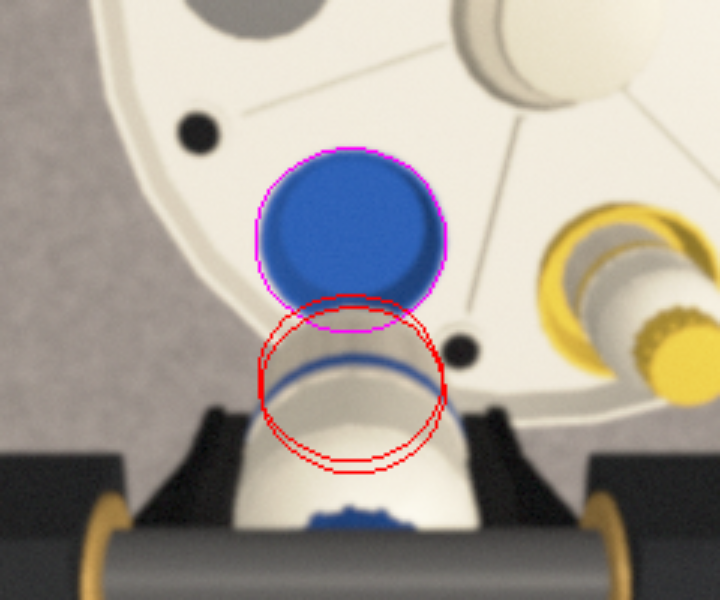

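Call:
move_arm(
  commands=[
    [1,20,-1,-5,0],
    [1,45,-1,-7,0],
    [1,70,-1,-9,0],
    [1,90,-1,-10,0],
    [1,107,-1,-11,0],
    [1,119,-1,-11.5,0],
    [1,127,-1,-11.5,0],
    [1,127,-1,-11.5,0],
  ],
)

```text
time: 29.87
position: [0.4747, 0.0953, 0.0624]
tool_rot: [-0.528, -0.431, 0.569, -0.461]
ft_force: [0.5, 0.3, -0.7]
grip_width: 0.0417
```

```bash
python3 - <<'E'
from h import *
from rig import robot
robot.camera("side")
c=robot.camera("side");cv2.imwrite("pics/s20.png",cv2.resize(c["image"][80:230,200:400],None,fx=3.5,fy=3.5)[:,:,::-1])
plan(robot.get_obs(),[*CUP["blue"]+[0,.0005],.0597],-12)
E
```

```text
cur [0.4757 0.0957 0.0639] x [-0.015 -0.07  -0.997] yaw -11.8 w 0.0413 t 29.97 F [ 0.1  0.9 -1.1] shift [ 4.2 -1.3  0.5] turn 0.2
```

View pics/s20.png

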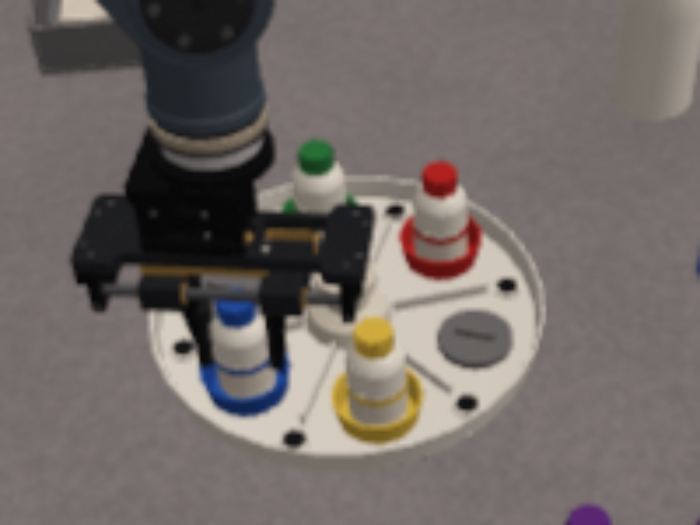

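Call:
move_arm(
  commands=[
    [1,1.5,-1.3,0.5,0],
    [1,3.8,-1.3,0.5,0],
    [1,3.8,-1.3,0.5,0],
    [1,3.8,-1.3,0.5,0],
  ],
)

```text
time: 30.3
position: [0.4743, 0.0959, 0.0605]
tool_rot: [-0.528, -0.43, 0.568, -0.462]
ft_force: [-0.0, 0.4, -0.9]
grip_width: 0.0414
```

```bash
python3 - <<'E'
from h import *
from rig import robot
plan(robot.get_obs(),[*CUP["blue"]+[0,.0005],.0597],-12)
E
```

```text
cur [0.4743 0.0959 0.0605] x [-0.014 -0.07  -0.997] yaw -11.7 w 0.0414 t 30.30 F [-0.   0.4 -0.9] shift [0.8 0.2 0.6] turn 0.3
```

Call:
move_arm(
  commands=[
    [1,0.6,0,0,0],
    [1,0.6,0,0,0],
    [0.2,0.6,0,0,0],
    [-0.2,0.6,0,0,0],
    [-0.6,0.6,0,0,0],
    [-1,0.6,0,0,0],
    [-1,0.6,0,0,0],
    [-1,0.6,0,0,0],
  ],
)

```text
time: 30.97
position: [0.4741, 0.0958, 0.0595]
tool_rot: [-0.528, -0.43, 0.568, -0.462]
ft_force: [-0.1, -0.1, 0.1]
grip_width: 0.0669
```

Call:
move_arm(
  commands=[
    [-1,0,0,0,0],
    [-1,0,0,0,0],
    [-1,-15,0,1,0],
    [-1,-45,0,3.2,0],
    [-1,-85,0,6,0],
    [-1,-125,0,9,0],
    [-1,-160,0,11,0],
    [-1,-160,0,11,0],
  ],
)

```text
time: 31.63
position: [0.4783, 0.0965, 0.2263]
tool_rot: [-0.532, -0.427, 0.564, -0.465]
ft_force: [1.0, 0.2, 0.2]
grip_width: 0.087
```

Call:
move_arm(
  commands=[
    [-1,0,0,36,0],
    [-1,0,0,76,0],
    [-1,0,0,116,0],
    [-1,0,0,156,0],
    [-1,0,0,196,0],
    [-1,0,0,230,0],
    [-1,0,0,230,0],
    [-1,0,0,230,0],
  ],
)

```text
time: 32.3
position: [0.4273, -0.1299, 0.236]
tool_rot: [-0.529, -0.429, 0.569, -0.46]
ft_force: [-0.2, 0.2, -0.5]
grip_width: 0.0872
```

```bash
python3 - <<'E'
from h import *
from rig import robot
for i in range(3): S=robot.camera("side")
T=robot.camera("top");T0=pickle.load(open("top0.pkl","rb"))
cv2.imwrite("pics/s21.png",S["image"][:,:,::-1]);cv2.imwrite("pics/t21.png",T["image"][:,:,::-1])
for k in CUP:
  for n,c in (("top",T),("side",S)):
    for b in blobs(c,k):
        if 60<b[0]<250:
            x=fitcap([c],[b[1]],.071,.091)[0]
            d=np.linalg.norm(x-CUP[k])
            if d<.03: print(k,n,b[1],"err mm",((x-CUP[k])*1000).round(1))
for k in ("green","blue"): print([ (b[0],b[1]) for b in blobs(T,k) if 90<b[0]<130])
plan(robot.get_obs(),[.5,0,.2])
E
```

```text
red top [226.7 181.2] err mm [-12.4 -19.4]
red top [217.6 175.5] err mm [0.2 0.9]
red side [325.1 130.6] err mm [-0.2  5.3]
yellow top [290.1 206.1] err mm [0.9 0.7]
yellow side [306.2 176.1] err mm [0.  4.3]
green top [197.1 216.6] err mm [2.1 4. ]
blue top [277.5 251.1] err mm [ -4.1 -12.3]
blue top [271.2 249. ] err mm [0.4 1.3]
[(np.int32(106), array([413.2, 162.1]))]
[(np.int32(103), array([271.2, 249. ]))]
cur [ 0.4275 -0.127   0.2359] x [-0.016 -0.069 -0.997] yaw -11.6 w 0.0873 t 32.50 F [ 0.6  0.2 -0.5] shift [  25.9   45.5 -141.2]
```

View pics/s21.png

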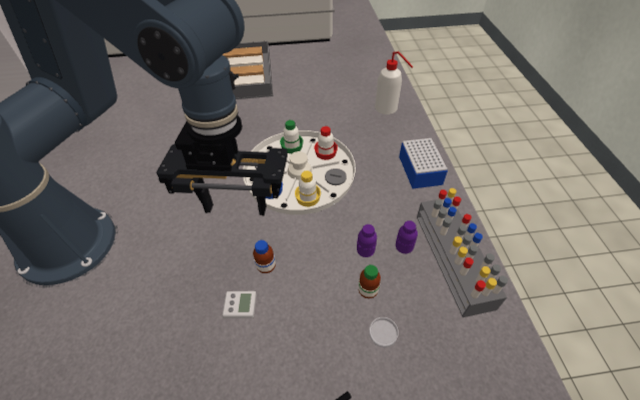

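View pics/t21.png

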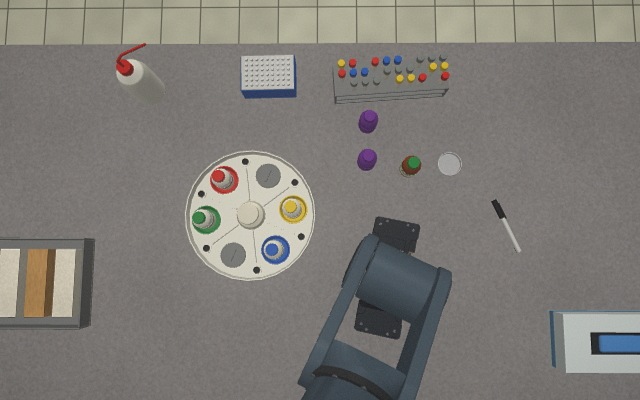

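Call:
move_arm(
  commands=[
    [-1,0,0,36,0],
    [-1,0,0,76,0],
    [-1,0,0,116,0],
    [-1,0,0,150,0],
    [-1,0,0,150,0],
    [-1,0,0,150,0],
    [-1,0,0,150,0],
    [-1,0,0,150,0],
  ],
)

```text
time: 33.17
position: [0.3975, -0.2728, 0.2465]
tool_rot: [-0.528, -0.432, 0.567, -0.462]
ft_force: [0.5, -0.2, 0.0]
grip_width: 0.0868
```

```bash
python3 - <<'E'
from h import *
from rig import robot
for i in range(3): S=robot.camera("side")
im=cv2.resize(S["image"][110:220,240:370],None,fx=5,fy=5,interpolation=cv2.INTER_CUBIC)
for k in CUP:
    for r,z in ((.021,.009),(.021,.065),(.013,.091)):
        p=((proj(S,cyl(CUP[k],r,z,z)[:40])-[240,110]+.5)*5).astype(int)
        cv2.polylines(im,[p.reshape(-1,1,2)],True,(255,0,255),1)
cv2.imwrite("pics/s22.png",im[:,:,::-1])
E
```

```text
(no output)
```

View pics/s22.png

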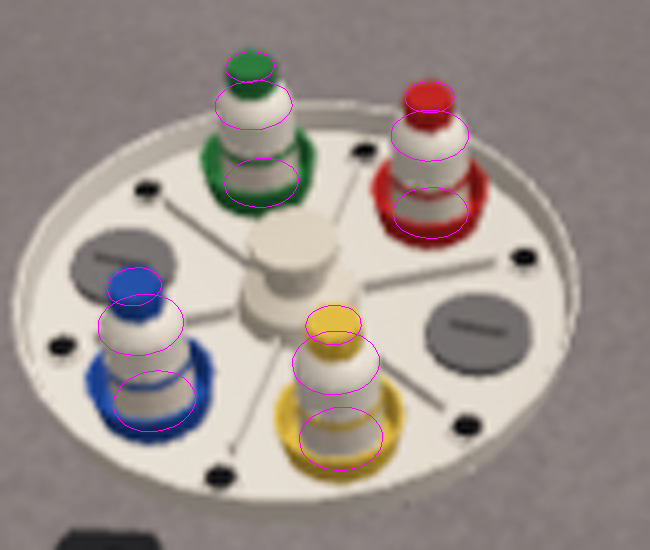

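All four match the expected seated outline to within about 1 px: upright, on the floor and centred. The arm is clear, so I'll hand in.

```bash
python3 - <<'E'
from rig import robot
print(robot.hand_in())
E
```

```text
the job is handed in; nothing more can be done
None
```

All four white reagent bottles stand upright in the cups of their cap colours, and the job is handed in at about 33 s of the 86 s allowed. No verdict came back.

**Last checks**
- **Top view:** the caps sit within about 1.5 mm of the cup centres, except green, which is about 4.5 mm off. The limit is 13 mm.
- **Side view:** this one disagreed. It put the red and yellow caps 4–5 mm off in y, and the simple fit gave no reading for green or blue. The drawn outline of fully seated bottles matches all four to about a pixel, so I take this as bias in the fit.
- **Amber bottles:** I never reached for either one, and both stand upright in the last side picture. The top view shows the green one at its starting pixel. The arm hid the blue one from the top camera, so I did not measure its final position.
- **Grips and forces:** grip width at each pick-up was about 41.6 mm, which fits the 42 mm body. Wrist force stayed near zero throughout.

**What went wrong on the way**
- **Joint 6 limit:** early on I ran joint 6 onto its range limit. It read -2.854 against -2.85, and I cannot rule out that this counts as passing the range.
- **Tool tilt:** the limit left a lasting tilt of about 4° in the tool. I worked with the jaw axis level and one fixed heading, so the bottles stayed vertical.
- **Cup positions:** the first cup positions were about 3 mm off in y. I corrected them before the first placing.

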